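# Stop the eyelet press, shut its air, pack the order bin, reset and reopen

### The arm

A 6-joint arm with a two-finger parallel gripper is mounted at the origin on the work surface. World frame = base frame: x ahead of the robot, y to its left, z up, the work surface at z = 0. Lengths are in m, angles in rad, forces in N, time in s.
With the tool pointing down it reaches from about 0.325 to 0.775 m from the base axis. Payload 9.3 kg.
Tool frame: the origin (TCP) lies at the very end of the fingers, on their centre line; the grasp point (between the pads) lies 19 mm behind it; x points along the fingers, y is the direction in which the jaws open and shut, and the axes are right-handed (so a half turn about x gives the same grasp; the last joint's range is limited). The gripper opens to 85 mm and grips with 20 to 120 N. Pads are 22 mm wide; open, the fingers measure 114 mm over their backs; the gripper's body (76 mm by 85 mm) begins 54 mm behind the grasp point. The pads swing forward as they close: fully open they stand 13 mm farther back than shut.
Start: joints at [-1.355, 0.259, 0.021, 1.334, 0, 1.418], TCP at [0.198, -0.513, 0.231] pointing down, gripper open.
Joint ranges: [-3.04, 3.04], [-0.91, 1.82], [-1.04, 1.36], [-1.92, 1.95], [-1.52, 1.45], [-3.14, 3.14]. Speed limits (rad/s): [2.22, 2.22, 2.79, 3.14, 3.14, 3.14].

### API

Orientations are given as a 3x3 rotation matrix whose columns are the frame's x, y, z axes.
In Python, from station import ctrl gives the robot as it stands.
- The arm moves only by the tool carry_out, never from a script. Its argument "moves" is a list of rows, each a list of 4 numbers: the shift along the tool's x, y, z in m, then the turn about the tool's x in rad. A call has exactly 5 rows; each row shifts and turns the commanded pose from where the row before left it, along the tool's axes as they then stand; what a row does not reach is not made up. A row lasts 1/12 s, in which the tool goes at most 41.7 mm and 7.16 degrees, less where a joint would pass 70% of its speed; a pose out of reach is approached as far as the arm can. A call is refused whole if a number of a shift passes 0.0417 or a number of a turn 0.125, either way. A call with a gripper value outside its range is refused whole. "hand" is the finger opening in m, from 0 to 0.0854, set as the call begins (left out, the last holds). The fingers move at their own pace and stop on an object; the grip force is fixed at half the most. Time passes only in rows, so rows that do not move let the fingers close, or fill a call up. It gives the time, the measured TCP pose, the force and the opening at its end, in the units of the state.
- ctrl.state(): the state, without advancing time (a new reading comes with each control period).
- ctrl.get_image(name): name is "scene" or "top"; returns a dict with "image" (480x640x3 uint8, red, green, blue), "intrinsics" (3x3 intrinsics, pixels), "dist" ([k1, k2, p1, p2, k3] as OpenCV has them; the pictures are not rectified), "T" (4x4, takes a point from camera to world coordinates). Camera axes: x right, y down, z forward; pixel columns grow to the right and rows downward; lengths in m; the calibration is good to about 2 mm. A picture is of the moment at which its call begins. There is no depth.
- ctrl.job_done(): hands the job in, once; it reports no verdict.
The state is a dict: "clock": time; "joints": joint angles; "dq": joint speeds; "joint_torque": joint torques, N m; "tcp_pos": TCP position; "orientation": TCP orientation; "contact_force": force on the tool from outside, world axes, zero at the start; "moment": the same for the moment, N m; "finger_gap": finger opening in m.
Only numpy, scipy, OpenCV 4.12 (cv2) and the standard library are available. Lean on these libraries where they do the work, as an engineer would, in place of code of your own. Each camera call takes 0.05 s, during which the arm holds its last target.

### The job

Make the eyelet press safe by pushing its mushroom stop button fully down and then swinging the air valve's lever fully shut; with the stop still down and the air still shut, stand every finished piece on the cork (tin, jar, cartons, wooden case, however many there are) upright on the floor of the long grey order bin, in one row. When all are packed, turn the black wing knob of the stop clockwise as far as it goes so that the button comes right back up, and only then open the air valve half way, to 45 degrees. Leave the tongs, the burnisher and the open tin of eyelets where they are.

Things in the scene. Friction and masses are not known exactly. Their poses are not given: they have to be found in the camera images.
- bin: long narrow open grey plastic bin, fixed; outside 86 (x) x 358 (y) x 50 high, inside 76 x 348, walls and floor 5 mm thick; origin at the centre of its underside, z up; its y axis runs along its length. All five pieces fit in one row with 26 mm to spare in all, if their own y axes lie along the bin's
- stop_box: fixed yellow box 100 x 100 x 60 mm that carries the mushroom stop; origin at the centre of its underside, z up
- stop_press (a joint): how far the mushroom head is pushed down: 0 up, 0.008 m fully down (about 4 N); it stays down where it is left, until its knob is turned
- stop_turn (a joint): turn of the head, clockwise from above: 0 as found, 1.05 rad (60 degrees) at the end stop. When the head is down, turning it makes it rise with the turn, 8 mm over the full 60 degrees; turn it with the wing, letting the hand rise along
- stop_grip (a point): centre of the top edge of the black wing knob on the red mushroom head (head 62 mm wide; wing 50 long, 14 thick, standing 28 mm above the head, 123 mm above the table when up); moves with the head; its x axis runs along the wing's length, y across its thickness, z up
- valve_stand: fixed stand 100 x 100 mm with a brass ball valve, pipe along its x axis; origin at the centre of its underside, z up; at 0 (shut) the lever points along its +y axis, fully open along its -x axis
- valve_axis (a point): point on the vertical axis of the valve's lever, 105 mm above the table, at the height of the middle of the lever; axes as valve_stand
- air_valve (a joint): angle of the lever: 0 shut (end stop), 1.571 rad fully open (end stop), grows counter-clockwise seen from above; half open is 0.785. Three black marks on the round plate under the lever show shut, half open and fully open. The lever stays where it is left
- lever_grip (a point): middle of the black grip of the lever, 72 mm from the axis, 105 mm above the table; lever 16 wide, 14 thick, its end 102 mm from the axis; clear below; its y axis points outward along the lever
- tin: closed round steel tin, 66 diameter, 76 high; origin at the centre of its underside, z up
- jar: amber jar with black lid, lid 60 diameter (top 20 mm), glass 58 diameter, 78 high; origin at the centre of its underside, z up
- carton: cardboard carton 62 (x) x 78 (y) x 80 high; origin at the centre of its underside, z up
- slim_carton: slim cardboard carton 62 (x) x 52 (y) x 78 high; origin at the centre of its underside, z up
- case: dark wooden case 58 (x) x 66 (y) x 76 high; origin at the centre of its underside, z up
- tongs: chrome tongs about 170 mm long lying flat, bystander, origin under the middle
- burnisher: walnut burnishing tool 170 mm long lying flat, bystander, origin under the middle
- eyelet_tin: open round tin of brass eyelets, 90 diameter, 35 high, bystander; origin at the centre of its underside, z up

How it is judged:
On the way, in this order (a step that is already met when the one before it is completed fails the run):
1. the mushroom stop is pushed fully down (value of joint stop_press above 0.0065 m), for 0.2 s.
2. with the stop down, the air valve is fully shut (value of joint stop_press above 0.0065 m and value of joint air_valve below 0.09 rad), for 0.2 s.
3. with the stop down and the air shut, every piece stands upright on the floor of the bin (all of step 2 and x of tin in the frame of bin between -0.02 and 0.02 m and y of tin in the frame of bin between -0.174 and 0.174 m and z of tin in the frame of bin between 0.001 and 0.01 m and angle between each of tin, jar, carton, slim_carton, case's own z axis and vertical below 0.12 rad and linear speed of each of tin, jar, carton, slim_carton, case below 0.03 m/s and x of jar in the frame of bin between -0.02 and 0.02 m and y of jar in the frame of bin between -0.174 and 0.174 m and z of jar in the frame of bin between 0.001 and 0.01 m and x of carton in the frame of bin between -0.02 and 0.02 m and y of carton in the frame of bin between -0.174 and 0.174 m and z of carton in the frame of bin between 0.001 and 0.01 m and x of slim_carton in the frame of bin between -0.02 and 0.02 m and y of slim_carton in the frame of bin between -0.174 and 0.174 m and z of slim_carton in the frame of bin between 0.001 and 0.01 m and x of case in the frame of bin between -0.02 and 0.02 m and y of case in the frame of bin between -0.174 and 0.174 m and z of case in the frame of bin between 0.001 and 0.01 m), for 0.3 s.
4. the stop is turned clockwise as far as it goes and is back up, the air still shut (value of joint stop_press below 0.0015 m and value of joint air_valve below 0.09 rad and value of joint stop_turn above 0.85 rad), for 0.2 s.
5. the air valve is half open (value of joint stop_press below 0.0015 m and value of joint air_valve between 0.685 and 0.885 rad), for 0.3 s.
At the end, for the whole second after the job is handed in: stop up (within 1.5 mm), air valve at 45 degrees (within 0.1 rad), every piece upright (within 0.12 rad) and at rest on the floor of the bin, released (all of step 5 and x of tin in the frame of bin between -0.02 and 0.02 m and y of tin in the frame of bin between -0.174 and 0.174 m and z of tin in the frame of bin between 0.001 and 0.01 m and angle between each of tin, jar, carton, slim_carton, case's own z axis and vertical below 0.12 rad and linear speed of each of tin, jar, carton, slim_carton, case below 0.03 m/s and x of jar in the frame of bin between -0.02 and 0.02 m and y of jar in the frame of bin between -0.174 and 0.174 m and z of jar in the frame of bin between 0.001 and 0.01 m and x of carton in the frame of bin between -0.02 and 0.02 m and y of carton in the frame of bin between -0.174 and 0.174 m and z of carton in the frame of bin between 0.001 and 0.01 m and x of slim_carton in the frame of bin between -0.02 and 0.02 m and y of slim_carton in the frame of bin between -0.174 and 0.174 m and z of slim_carton in the frame of bin between 0.001 and 0.01 m and x of case in the frame of bin between -0.02 and 0.02 m and y of case in the frame of bin between -0.174 and 0.174 m and z of case in the frame of bin between 0.001 and 0.01 m); the robot touches nothing.
It fails at once if the tongs is pushed away by more than 30 mm (distance of tongs from where it was at the start of the episode above 0.03 m).
It fails at once if the burnisher is pushed away by more than 30 mm (distance of burnisher from where it was at the start of the episode above 0.03 m).
It fails at once if the eyelet_tin is pushed away by more than 30 mm (distance of eyelet_tin from where it was at the start of the episode above 0.03 m).
Of tin, jar, carton, slim_carton, case only 3 to 5 are there at a start; the rules pass over those that are not, and their reading is None.
At some moment in a run one of tin, carton, case may be knocked a few centimetres aside while the robot is not near it.
Once in a run the grip may slacken for a moment while it holds something.
It also fails if it takes over 210 s, if anything falls off the work surface, if the arm or the gripper's body presses on something with over 40 N, if the wrist force passes 120 N, or if a joint passes its speed limit or range.

## Working session

There is one attempt and no reset: what is moved stays moved. The work goes in short steps, Python scripts to look and compute and a tool call to move; the robot and the scene stay as the last step left them, time stands still between calls to the robot, and variables do not carry over. Pictures are saved under pics/ and viewed, and the job is handed in when it is done.

Besides the shell and the picture viewer there is one more tool, called after "Request:" as name([rows], argument=value, ...), one row to a line, values as JSON. carry_out: Moves the arm, as the interface text tells. Its arguments: {"type":"object","properties":{"moves":{"type":"array"},"hand":{"type":"number"}},"required":["moves"]}

```bash
ls; mkdir -p pics; cat > h.py <<'E'
import numpy as np, cv2
from station import ctrl
def shot(name,fn):
    d=ctrl.get_image(name); cv2.imwrite('pics/'+fn+'.png',d['image'][:,:,::-1]); 
    np.savez('pics/'+fn+'.npz',K=d['intrinsics'],D=d['dist'],T=d['T'])
    return d
def load(fn):
    z=np.load('pics/'+fn+'.npz'); return z['K'],z['D'],z['T']
def px2w(fn,pts,z):
    K,D,T=load(fn); T=np.array(T);out=[]
    p=cv2.undistortPoints(np.array(pts,float).reshape(-1,1,2),np.array(K,float),np.array(D,float)).reshape(-1,2)
    zz=np.broadcast_to(z,len(p))
    for (a,b),h in zip(p,zz):
        r=T[:3,:3]@np.array([a,b,1]); o=T[:3,3]; out.append(o+r*(h-o[2])/r[2])
    return np.array(out)
def w2px(fn,P):
    K,D,T=load(fn); Ti=np.linalg.inv(T)
    q,_=cv2.projectPoints(np.array(P,float).reshape(-1,1,3),cv2.Rodrigues(Ti[:3,:3])[0],Ti[:3,3],np.array(K,float),np.array(D,float)); return q.reshape(-1,2)
def crop(fn,x0,y0,x1,y1,s,out):
    im=cv2.imread('pics/'+fn+'.png')[y0:y1,x0:x1]; cv2.imwrite('pics/'+out+'.png',cv2.resize(im,None,fx=s,fy=s,interpolation=cv2.INTER_CUBIC))
E
python3 - <<'E'
from h import *
for n in('scene','top'):
    d=shot(n,n+'0'); print(d['T'].round(3),d['intrinsics'],d['dist'])
s=ctrl.state()
for k,v in s.items(): print(k,np.round(v,4).tolist())
E
```

```text
pics
[[-0.784  0.477 -0.396  1.121]
 [ 0.62   0.601 -0.505  0.529]
 [-0.003 -0.641 -0.767  1.089]
 [ 0.     0.     0.     1.   ]] [[466.30376636   0.         312.37802498]
 [  0.         466.30376636 241.5328856 ]
 [  0.           0.           1.        ]] [-0.06570392  0.          0.          0.          0.        ]
[[-1.900e-02 -9.940e-01  1.070e-01  4.850e-01]
 [-1.000e+00  1.800e-02 -3.000e-03 -1.110e-01]
 [ 1.000e-03 -1.070e-01 -9.940e-01  1.368e+00]
 [ 0.000e+00  0.000e+00  0.000e+00  1.000e+00]] [[506.71605541   0.         313.08029174]
 [  0.         506.71605541 234.42059506]
 [  0.           0.           1.        ]] [-0.14075041  0.          0.          0.          0.        ]
clock 0.1
joints [-1.3546, 0.2591, 0.0208, 1.3337, -0.0, 1.4182]
dq [0.0003, -0.0023, 0.0014, 0.0004, 0.0001, -0.0002]
joint_torque [0.006, -55.6693, 34.507, 0.0116, -0.0002, -0.0]
tcp_pos [0.1982, -0.5128, 0.2307]
orientation [[-0.0003, 0.3605, -0.9328], [0.0011, -0.9328, -0.3605], [-1.0, -0.0011, -0.0002]]
contact_force [0.2039, -0.4033, 0.5099]
moment [0.0535, -0.047, -0.0056]
finger_gap 0.0851
```

View pics/scene0.png

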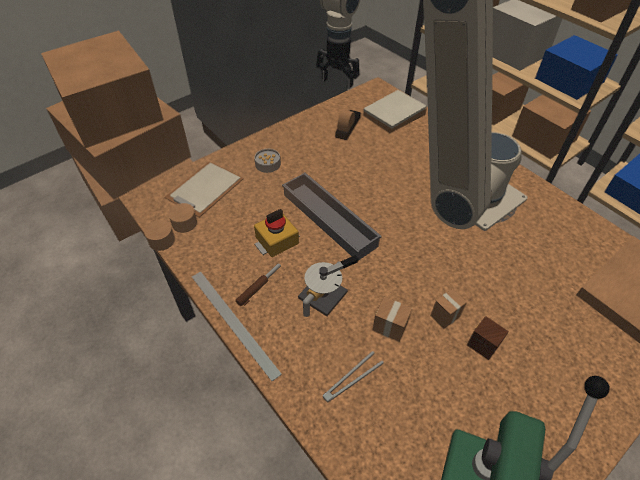

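View pics/top0.png

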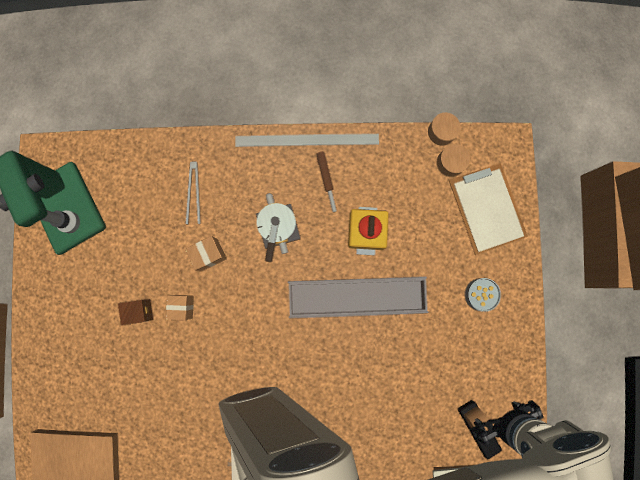

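Three pieces are visible: carton, slim carton and case. The arm may be hiding others. I'll crop in for measurement.

```bash
python3 - <<'E'
from h import *
crop('top0',100,180,260,340,5,'c1'); crop('top0',240,180,440,330,4,'c2')
E
```

```text
(no output)
```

View pics/c2.png

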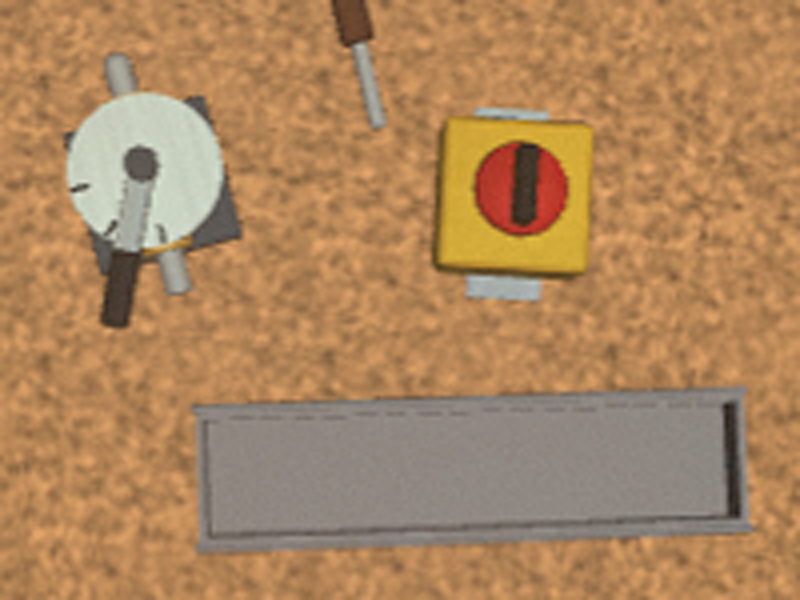

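```bash
python3 - <<'E'
from h import *
crop('top0',110,220,240,330,5,'c1');crop('scene0',360,280,520,370,5,'c3')
E
```

```text
(no output)
```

View pics/c1.png

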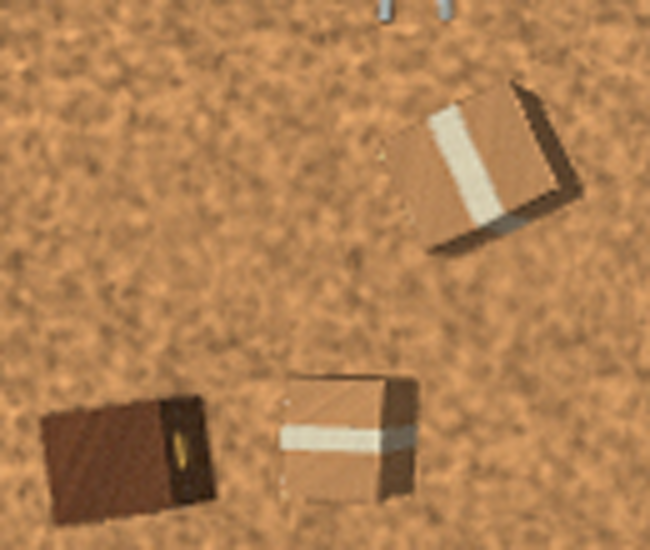

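View pics/c3.png

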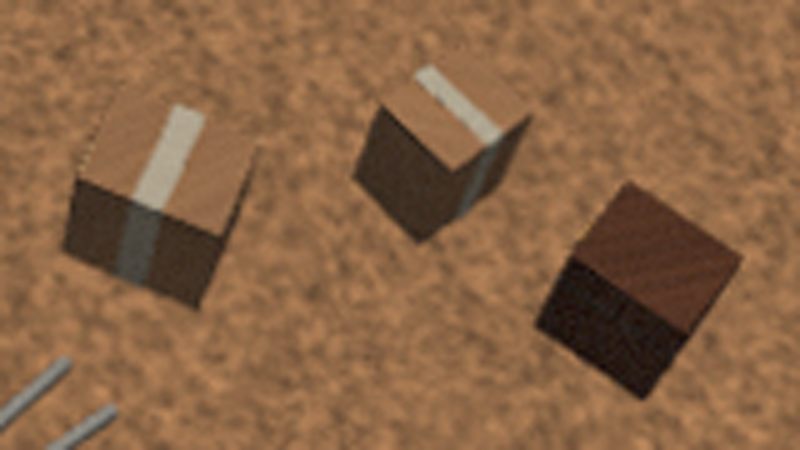

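```bash
cat > fit.py <<'E'
from h import *
from scipy.optimize import least_squares
def fit(fn,pts,local,x0):
    pts=np.array(pts,float); L=np.array(local,float)
    def P(p):
        c,s=np.cos(p[2]),np.sin(p[2]); return np.c_[p[0]+c*L[:,0]-s*L[:,1],p[1]+s*L[:,0]+c*L[:,1],L[:,2]]
    r=least_squares(lambda p:(w2px(fn,P(p))-pts).ravel(),x0)
    return r.x,np.sqrt((r.fun**2).mean())
def rect(a,b,z): # order TL,TR,BR,BL in top image: TL=+x+y
    return [(a/2,b/2,z),(a/2,-b/2,z),(-a/2,-b/2,z),(-a/2,b/2,z)]
def c2p(pts,x0,y0,s): return [(x0+(u+.5)/s-.5,y0+(v+.5)/s-.5) for u,v in pts]
E
python3 - <<'E'
from fit import *
c1=lambda p:c2p(p,110,220,5); c2=lambda p:c2p(p,240,180,4)
f='top0'
print('carton a',fit(f,c1([(385,150),(513,80),(556,187),(430,252)]),rect(.062,.078,.08),[.5,.15,.4]))
print('slim',fit(f,c1([(285,380),(385,380),(380,502),(282,500)]),rect(.062,.052,.078),[.3,.2,0]))
print('case',fit(f,c1([(40,415),(160,400),(172,505),(55,523)]),rect(.058,.066,.076),[.3,.3,0]))
print('bin',fit(f,c2([(195,407),(743,390),(750,530),(200,550)]),rect(.086,.358,.05),[.3,-.2,0]))
print('stopbox',fit(f,c2([(445,118),(594,127),(587,272),(437,268)]),rect(.1,.1,.06),[.5,-.2,0]))
print('wing',px2w(f,c2([(527,145),(524,225),(525,185)]),.123))
print('valve',px2w(f,c2([(140,163)]),.115),px2w(f,c2([(115,325),(126,252)]),.112))
print('plate marks',px2w(f,c2([(78,187),(111,229),(163,233)]),.09), px2w(f,c2([(118,62),(177,285)]),.06))
E
```

```text
carton a (array([0.58027257, 0.16675319, 0.44416845]), np.float64(0.8547931481610734))
slim (array([ 0.44144453,  0.23891711, -0.02741623]), np.float64(0.15194535450535906))
case (array([0.43154951, 0.35930639, 0.13237343]), np.float64(0.4790766173522244))
bin (array([ 0.46090884, -0.2278485 ,  0.01219964]), np.float64(0.7876031061649343))
stopbox (array([ 0.63777046, -0.25933727, -0.0714367 ]), np.float64(0.5848180028134751))
wing [[ 0.6621435  -0.26008478  0.123     ]
 [ 0.61219783 -0.2566531   0.123     ]
 [ 0.63711922 -0.25804585  0.123     ]]
valve [[ 0.65634684 -0.01896105  0.115     ]] [[ 0.55562615 -0.00211152  0.112     ]
 [ 0.60100427 -0.00943032  0.112     ]]
plate marks [[ 0.64511359  0.02255095  0.09      ]
 [ 0.6178621   0.00173953  0.09      ]
 [ 0.61470542 -0.03127068  0.09      ]] [[ 0.73098211 -0.0010943   0.06      ]
 [ 0.58375584 -0.03806235  0.06      ]]
```

```bash
cat >> fit.py <<'E'
from math import pi,atan2
def plan(pos,yaw=None,n=5,j6bias=0.):
    """yaw = world angle of jaw axis (tool y), mod pi; picks branch keeping |j6| small"""
    s=ctrl.state(); p=np.array(s['tcp_pos']); R=np.array(s['orientation']); cy=atan2(R[1,1],R[0,1])
    j=s['joints']; pos=np.array(pos,float); D=pos-p
    t=0
    if yaw is not None:
        j1=atan2(pos[1],pos[0]); best=min([yaw+k*pi for k in range(-3,4)],key=lambda y:abs(j1+pi/2-y-j6bias))
        dj=(j1+pi/2-best)-j[5]; t=dj-(j1-j[0])  # turn about tool x = -(dyaw)
    from scipy.spatial.transform import Rotation as Ro
    print('D',D.round(4),'dist/row',round(np.linalg.norm(D)/n*1e3,1),'turn',round(t,3),'/row',round(t/n,4), 'yaw now',round(cy,3))
    rows=[];tt=t/n; q=p.copy()
    for i in range(n):
        want=p+D*(i+1)/n; d=R.T@(want-q); d=d.round(4); q=q+R@d
        rows.append([*d.tolist(),round(tt,3)]); R=R@Ro.from_rotvec([round(tt,3),0,0]).as_matrix()
    for i in range(0,n,5): print(rows[i:i+5])
def st():
    s=ctrl.state(); print(round(s['clock'],2),np.round(s['tcp_pos'],4),'F',np.round(s['contact_force'],1),'gap',round(s['finger_gap'],4),'j6',round(s['joints'][5],2))
E
python3 - <<'E'
from fit import *
plan([.637,-.258,.19],1.5,25)
E
```

```text
D [ 0.4388  0.2548 -0.0407] dist/row 20.4 turn -2.702 /row -0.1081 yaw now -1.202
[[0.0016, -0.0032, -0.02, np.float64(-0.108)], [0.0017, -0.001, -0.0203, np.float64(-0.108)], [0.0016, 0.0012, -0.0203, np.float64(-0.108)], [0.0016, 0.0034, -0.02, np.float64(-0.108)], [0.0017, 0.0055, -0.0195, np.float64(-0.108)]]
[[0.0016, 0.0076, -0.0188, np.float64(-0.108)], [0.0017, 0.0095, -0.018, np.float64(-0.108)], [0.0016, 0.0115, -0.0167, np.float64(-0.108)], [0.0016, 0.0132, -0.0154, np.float64(-0.108)], [0.0017, 0.0147, -0.014, np.float64(-0.108)]]
[[0.0016, 0.0162, -0.0122, np.float64(-0.108)], [0.0016, 0.0174, -0.0105, np.float64(-0.108)], [0.0017, 0.0185, -0.0085, np.float64(-0.108)], [0.0016, 0.0192, -0.0064, np.float64(-0.108)], [0.0016, 0.0198, -0.0044, np.float64(-0.108)]]
[[0.0017, 0.0202, -0.0022, np.float64(-0.108)], [0.0016, 0.0203, 0.0, np.float64(-0.108)], [0.0017, 0.0202, 0.0022, np.float64(-0.108)], [0.0016, 0.0198, 0.0044, np.float64(-0.108)], [0.0016, 0.0192, 0.0064, np.float64(-0.108)]]
[[0.0017, 0.0184, 0.0085, np.float64(-0.108)], [0.0016, 0.0175, 0.0105, np.float64(-0.108)], [0.0016, 0.0161, 0.0122, np.float64(-0.108)], [0.0017, 0.0148, 0.0139, np.float64(-0.108)], [0.0016, 0.0132, 0.0155, np.float64(-0.108)]]
```

Request:
carry_out([
  [0,0,0,-0.12],
  [0,0,0,-0.12],
  [0,0,0,-0.12],
  [0,0,0,-0.12],
  [0,0,0,-0.12],
], hand=0)

```text
clock: 0.52
tcp_pos: [0.1982, -0.5129, 0.2309]
orientation: [[-0.0, 0.828, -0.561], [0.001, -0.561, -0.828], [-1.0, -0.001, -0.001]]
contact_force: [1.0, -0.6, 0.2]
finger_gap: 0.0257
```

Request:
carry_out([
  [0,0,0,-0.12],
  [0,0,0,-0.12],
  [0,0,0,-0.12],
  [0,0,0,-0.12],
  [0,0,0,-0.12],
])

```text
clock: 0.93
tcp_pos: [0.1982, -0.5129, 0.2309]
orientation: [[-0.0, 1.0, 0.004], [0.001, 0.004, -1.0], [-1.0, -0.0, -0.001]]
contact_force: [-0.0, -0.5, 0.3]
finger_gap: 0.0002
```

Request:
carry_out([
  [0,0,0,-0.12],
  [0,0,0,-0.12],
  [0,0,0,-0.12],
  [0,0,0,-0.12],
  [0,0,0,-0.12],
])

```text
clock: 1.35
tcp_pos: [0.1982, -0.5128, 0.2309]
orientation: [[-0.0, 0.823, 0.568], [0.001, 0.568, -0.823], [-1.0, 0.0, -0.001]]
contact_force: [-1.1, 0.3, -0.6]
finger_gap: 0.0
```

Request:
carry_out([
  [0,0,0,-0.12],
  [0,0,0,-0.12],
  [0,0,0,-0.12],
  [0,0,0,-0.12],
  [0,0,0,-0.12],
])

```text
clock: 1.77
tcp_pos: [0.1982, -0.5128, 0.2309]
orientation: [[-0.0, 0.359, 0.933], [0.001, 0.933, -0.359], [-1.0, 0.001, -0.0]]
contact_force: [0.9, -0.2, -0.5]
finger_gap: -0.0002
```

Request:
carry_out([
  [0,0,0,-0.12],
  [0,0,0,-0.12],
  [0,0,0,-0.06],
  [0,0,0,0],
  [0,0,0,0],
])

```text
clock: 2.18
tcp_pos: [0.1982, -0.5129, 0.231]
orientation: [[-0.0, 0.075, 0.997], [0.001, 0.997, -0.075], [-1.0, 0.001, -0.0]]
contact_force: [1.1, -0.2, -0.1]
finger_gap: -0.0002
```

```bash
python3 - <<'E'
from fit import *
st(); plan([.637,-.258,.18],1.5,20)
E
```

```text
2.18 [ 0.1982 -0.5129  0.231 ] F [ 1.1 -0.2 -0.1] gap -0.0002 j6 -1.28
D [ 0.4388  0.2549 -0.051 ] dist/row 25.5 turn -0.004 /row -0.0002 yaw now 1.496
[[0.0026, 0.0144, 0.0209, np.float64(-0.0)], [0.0025, 0.0143, 0.0209, np.float64(-0.0)], [0.0026, 0.0144, 0.021, np.float64(-0.0)], [0.0025, 0.0143, 0.0209, np.float64(-0.0)], [0.0026, 0.0144, 0.0209, np.float64(-0.0)]]
[[0.0025, 0.0143, 0.0209, np.float64(-0.0)], [0.0026, 0.0144, 0.0209, np.float64(-0.0)], [0.0025, 0.0143, 0.021, np.float64(-0.0)], [0.0026, 0.0144, 0.0209, np.float64(-0.0)], [0.0026, 0.0143, 0.0209, np.float64(-0.0)]]
[[0.0025, 0.0144, 0.0209, np.float64(-0.0)], [0.0026, 0.0144, 0.0209, np.float64(-0.0)], [0.0025, 0.0143, 0.021, np.float64(-0.0)], [0.0026, 0.0144, 0.0209, np.float64(-0.0)], [0.0025, 0.0143, 0.0209, np.float64(-0.0)]]
[[0.0026, 0.0144, 0.0209, np.float64(-0.0)], [0.0025, 0.0143, 0.021, np.float64(-0.0)], [0.0026, 0.0144, 0.0209, np.float64(-0.0)], [0.0026, 0.0143, 0.0209, np.float64(-0.0)], [0.0025, 0.0144, 0.0209, np.float64(-0.0)]]
```

Request:
carry_out([
  [0.0026,0.0144,0.0209,0],
  [0.0026,0.0144,0.0209,0],
  [0.0026,0.0144,0.0209,0],
  [0.0026,0.0144,0.0209,0],
  [0.0026,0.0144,0.0209,0],
])

```text
clock: 2.6
tcp_pos: [0.3086, -0.4481, 0.2181]
orientation: [[-0.0, 0.076, 0.997], [0.0, 0.997, -0.076], [-1.0, 0.0, -0.0]]
contact_force: [0.9, -1.0, 0.3]
finger_gap: -0.0
```

Request:
carry_out([
  [0.0026,0.0144,0.0209,0],
  [0.0026,0.0144,0.0209,0],
  [0.0026,0.0144,0.0209,0],
  [0.0026,0.0144,0.0209,0],
  [0.0026,0.0144,0.0209,0],
])

```text
clock: 3.02
tcp_pos: [0.4182, -0.3838, 0.2051]
orientation: [[-0.0, 0.075, 0.997], [0.0, 0.997, -0.075], [-1.0, 0.0, -0.0]]
contact_force: [0.3, -0.8, 0.4]
finger_gap: -0.0001
```

Request:
carry_out([
  [0.0026,0.0144,0.0209,0],
  [0.0026,0.0144,0.0209,0],
  [0.0026,0.0144,0.0209,0],
  [0.0026,0.0144,0.0209,0],
  [0.0026,0.0144,0.0209,0],
])

```text
clock: 3.43
tcp_pos: [0.5276, -0.3195, 0.192]
orientation: [[-0.0, 0.075, 0.997], [0.0, 0.997, -0.075], [-1.0, 0.0, -0.0]]
contact_force: [0.2, -1.2, 1.0]
finger_gap: -0.0002
```

Request:
carry_out([
  [0.0026,0.0144,0.0209,0],
  [0.0026,0.0144,0.0209,0],
  [0.0026,0.0144,0.0209,0],
  [0.0026,0.0144,0.0209,0],
  [0.0026,0.0144,0.0209,0],
])

```text
clock: 3.85
tcp_pos: [0.6371, -0.2554, 0.1789]
orientation: [[-0.0, 0.075, 0.997], [0.0, 0.997, -0.075], [-1.0, 0.0, -0.0]]
contact_force: [0.0, -0.2, 0.1]
finger_gap: 0.0
```

```bash
python3 - <<'E'
from fit import *
st(); plan([.637,-.258,.18],1.5,5)
shot('scene','s1');shot('top','t1'); crop('s1',180,120,360,280,4,'s1c')
E
```

```text
3.85 [ 0.6371 -0.2554  0.1789] F [ 0.  -0.2  0.1] gap 0.0 j6 -0.43
D [-0.0001 -0.0026  0.0011] dist/row 0.6 turn -0.005 /row -0.0009 yaw now 1.495
[[-0.0002, -0.0005, 0.0, np.float64(-0.001)], [-0.0002, -0.0006, 0.0, np.float64(-0.001)], [-0.0003, -0.0005, 0.0001, np.float64(-0.001)], [-0.0002, -0.0005, -0.0, np.float64(-0.001)], [-0.0002, -0.0005, -0.0, np.float64(-0.001)]]
```

View pics/s1c.png

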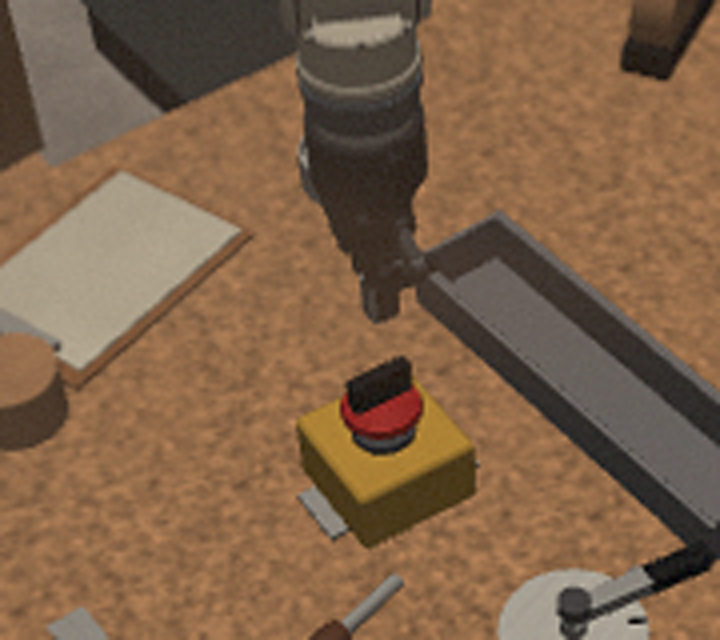

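View pics/t1.png

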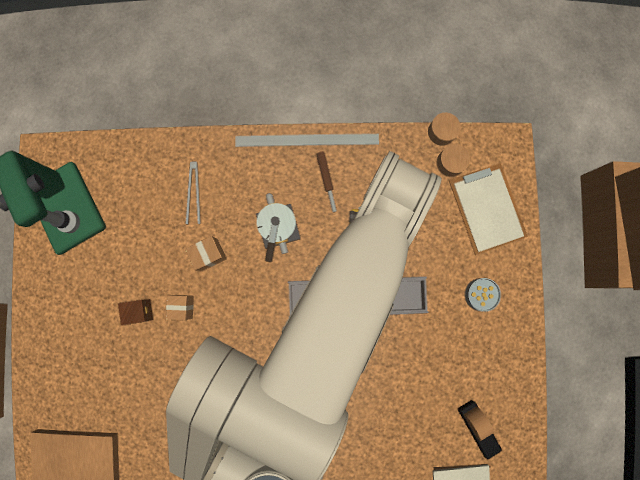

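```bash
python3 - <<'E'
from fit import *
c=lambda p:c2p(p,180,120,4)
print(px2w('s1',c([(377,367)]),.123), (w2px('s1',[[.637,-.258,.123],[.637,-.2554,.1789]])-[180,120])*4)
E
```

```text
[[ 0.63944705 -0.26351472  0.123     ]] [[382.76557972 368.33362541]
 [379.84486201 314.6160678 ]]
```

Request:
carry_out([
  [0.01,-0.002,0,0],
  [0.01,0,0,0],
  [0.01,0,0,0],
  [0.01,0,0,0],
  [0.01,0,0,0],
])

```text
clock: 4.37
tcp_pos: [0.6351, -0.2587, 0.1281]
orientation: [[-0.001, 0.074, 0.997], [0.0, 0.997, -0.074], [-1.0, 0.0, -0.001]]
contact_force: [-0.1, -0.6, -0.4]
finger_gap: 0.0
```

Request:
carry_out([
  [0.003,0,0,0],
  [0.003,0,0,0],
  [0.003,0,0,0],
  [0.002,0,0,0],
  [0.001,0,0,0],
])

```text
clock: 4.78
tcp_pos: [0.6359, -0.2583, 0.1176]
orientation: [[0.0, 0.073, 0.997], [-0.0, 0.997, -0.073], [-1.0, -0.0, 0.0]]
contact_force: [-2.0, 0.5, 3.7]
finger_gap: 0.0001
```

Request:
carry_out([
  [0.001,0,0,0],
  [0.001,0,0,0],
  [0,0,0,0],
  [0,0,0,0],
  [0,0,0,0],
])

```text
clock: 5.2
tcp_pos: [0.6361, -0.2582, 0.1154]
orientation: [[0.0, 0.073, 0.997], [-0.0, 0.997, -0.073], [-1.0, -0.0, 0.0]]
contact_force: [-2.4, 0.1, 2.5]
finger_gap: -0.0003
```

Request:
carry_out([
  [0.001,0,0,0],
  [0.001,0,0,0],
  [0,0,0,0],
  [0,0,0,0],
  [0,0,0,0],
])

```text
clock: 5.62
tcp_pos: [0.6362, -0.2583, 0.1148]
orientation: [[0.002, 0.073, 0.997], [-0.001, 0.997, -0.073], [-1.0, -0.001, 0.002]]
contact_force: [-4.0, 0.8, 11.5]
finger_gap: 0.0003
```

Request:
carry_out([
  [-0.005,0,0,0],
  [-0.02,0,0,0],
  [-0.02,0,0,0],
  [-0.02,0,0,0],
  [0,0,0,0],
])

```text
clock: 6.03
tcp_pos: [0.6375, -0.2587, 0.1824]
orientation: [[0.005, 0.072, 0.997], [-0.002, 0.997, -0.072], [-1.0, -0.002, 0.006]]
contact_force: [0.3, 0.4, 1.6]
finger_gap: 0.0001
```

```bash
python3 - <<'E'
from fit import *
st(); plan([.585,-.007,.17],1.40,10)
E
```

```text
6.03 [ 0.6375 -0.2587  0.1824] F [0.3 0.4 1.6] gap 0.0001 j6 -0.43
D [-0.0525  0.2517 -0.0124] dist/row 25.7 turn 0.098 /row 0.0098 yaw now 1.498
[[0.0012, 0.0247, -0.0071, np.float64(0.01)], [0.0011, 0.0247, -0.0073, np.float64(0.01)], [0.0012, 0.0246, -0.0075, np.float64(0.01)], [0.0011, 0.0244, -0.0078, np.float64(0.01)], [0.0012, 0.0245, -0.0081, np.float64(0.01)]]
[[0.0011, 0.0243, -0.0083, np.float64(0.01)], [0.0012, 0.0243, -0.0085, np.float64(0.01)], [0.0011, 0.0241, -0.0088, np.float64(0.01)], [0.0012, 0.0241, -0.009, np.float64(0.01)], [0.0011, 0.024, -0.0093, np.float64(0.01)]]
```

Request:
carry_out([
  [0.0012,0.0246,-0.0075,0.01],
  [0.0012,0.0246,-0.0075,0.01],
  [0.0012,0.0246,-0.0075,0.01],
  [0.0012,0.0246,-0.0078,0.01],
  [0.0012,0.0246,-0.008,0.01],
], hand=0.045)

```text
clock: 6.45
tcp_pos: [0.6089, -0.1309, 0.1715]
orientation: [[-0.0, 0.123, 0.992], [0.001, 0.992, -0.123], [-1.0, 0.001, -0.0]]
contact_force: [-0.2, -0.2, -0.1]
finger_gap: 0.0449
```

Request:
carry_out([
  [0.0012,0.0243,-0.0083,0.01],
  [0.0012,0.0243,-0.0085,0.01],
  [0.0012,0.0242,-0.0088,0.01],
  [0.0012,0.0241,-0.009,0.01],
  [0.0012,0.024,-0.0093,0.01],
])

```text
clock: 6.87
tcp_pos: [0.5826, -0.0049, 0.1656]
orientation: [[-0.0, 0.172, 0.985], [0.0, 0.985, -0.172], [-1.0, 0.0, -0.0]]
contact_force: [1.1, 0.1, 0.2]
finger_gap: 0.0446
```

Request:
carry_out([
  [0,0,0,0],
  [0,0,0,0],
  [0,0,0,0],
  [0,0,0,0],
  [0,0,0,0],
])

```text
clock: 7.28
tcp_pos: [0.5833, -0.0072, 0.1661]
orientation: [[-0.0, 0.173, 0.985], [-0.0, 0.985, -0.173], [-1.0, -0.0, -0.0]]
contact_force: [0.2, -0.2, 0.0]
finger_gap: 0.0449
```

```bash
python3 - <<'E'
from fit import *
st(); plan([.585,-.007,.088],1.40,5)
shot('scene','s2');crop('s2',270,200,390,320,5,'s2c')
print((w2px('s2',[[.585,-.007,.112],[.6563,-.019,.112],[.5558,-.0018,.112]])-[270,200])*5)
E
```

```text
7.28 [ 0.5833 -0.0072  0.1661] F [ 0.2 -0.2  0. ] gap 0.0449 j6 0.02
D [ 0.0017  0.0002 -0.0781] dist/row 15.6 turn -0.003 /row -0.0006 yaw now 1.397
[[0.0156, 0.0001, 0.0003, np.float64(-0.001)], [0.0156, 0.0001, 0.0004, np.float64(-0.001)], [0.0156, 0.0001, 0.0003, np.float64(-0.001)], [0.0156, 0.0001, 0.0004, np.float64(-0.001)], [0.0157, 0.0001, 0.0003, np.float64(-0.001)]]
[[385.48486942 300.20592379]
 [266.61716016 353.59922001]
 [433.2607886  279.21688572]]
```

View pics/s2c.png

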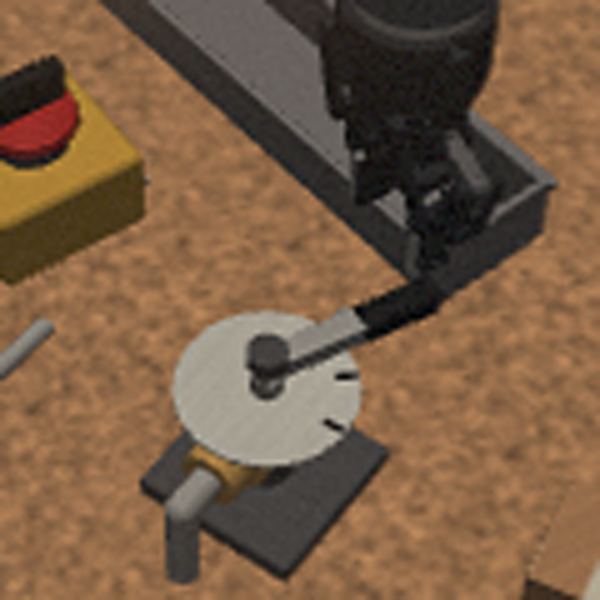

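Request:
carry_out([
  [0.0156,0,0,0],
  [0.0156,0,0,0],
  [0.0156,0,0,0],
  [0.0156,0,0,0],
  [0.0156,0,0.001,0],
])

```text
clock: 7.75
tcp_pos: [0.584, -0.0071, 0.0875]
orientation: [[0.0, 0.173, 0.985], [0.0, 0.985, -0.173], [-1.0, 0.0, 0.0]]
contact_force: [0.3, 0.1, 0.0]
finger_gap: 0.045
```

Request:
carry_out([
  [0,0,0,0],
  [0,0,0,0],
  [0,0,0,0],
  [0,0,0,0],
  [0,0,0,0],
], hand=0.01)

```text
clock: 8.17
tcp_pos: [0.5841, -0.0062, 0.0887]
orientation: [[0.0, 0.172, 0.985], [0.0, 0.985, -0.172], [-1.0, 0.0, 0.0]]
contact_force: [0.2, 2.8, -4.9]
finger_gap: 0.0146
```

```bash
cat >> fit.py <<'E'
def arc(ax,r,a1,n,phase=pi/2):
    """follow lever: tool yaw = lever angle - 90deg, from present pose; a1 final lever angle; prints rows"""
    from scipy.spatial.transform import Rotation as Ro
    s=ctrl.state(); p=np.array(s['tcp_pos']); R=np.array(s['orientation']); ax=np.array(ax)
    a0=atan2(p[1]-ax[1],p[0]-ax[0]); r0=np.hypot(*(p[:2]-ax)); print('lever ang by tcp',a0,'r',r0,'yaw+90',atan2(R[1,1],R[0,1])+pi/2)
    q=p.copy(); rows=[]; tt=-(a1-a0)/n
    for i in range(n):
        a=a0+(a1-a0)*(i+1)/n; want=np.array([ax[0]+r0*np.cos(a),ax[1]+r0*np.sin(a),p[2]])
        d=(R.T@(want-q)).round(4); q=q+R@d; rows.append([*d.tolist(),round(float(tt),3)]); R=R@Ro.from_rotvec([round(tt,3),0,0]).as_matrix()
    for i in range(0,n,5): print(rows[i:i+5])
E
python3 - <<'E'
from fit import *
st(); arc([.6563,-.019],.072,1.82,15)
E
```

```text
8.17 [ 0.5841 -0.0062  0.0887] F [ 0.2  2.8 -4.9] gap 0.0146 j6 0.02
lever ang by tcp 2.965685997294597 r 0.07334936536101135 yaw+90 2.9691870364479125
[[0.0, 0.0056, 0.0002, 0.076], [0.0, 0.0056, 0.0003, 0.076], [0.0, 0.0056, 0.0002, 0.076], [0.0, 0.0056, 0.0002, 0.076], [0.0, 0.0056, 0.0003, 0.076]]
[[0.0, 0.0056, 0.0002, 0.076], [0.0, 0.0056, 0.0003, 0.076], [0.0, 0.0056, 0.0002, 0.076], [0.0, 0.0056, 0.0003, 0.076], [0.0, 0.0056, 0.0002, 0.076]]
[[0.0, 0.0056, 0.0003, 0.076], [0.0, 0.0056, 0.0003, 0.076], [0.0, 0.0055, 0.0002, 0.076], [0.0, 0.0056, 0.0003, 0.076], [0.0, 0.0056, 0.0002, 0.076]]
```

Request:
carry_out([
  [0,0.0056,0.0002,0.076],
  [0,0.0056,0.0003,0.076],
  [0,0.0056,0.0002,0.076],
  [0,0.0056,0.0002,0.076],
  [0,0.0056,0.0003,0.076],
])

```text
clock: 8.58
tcp_pos: [0.5937, 0.0206, 0.0887]
orientation: [[-0.0, 0.527, 0.85], [0.001, 0.85, -0.527], [-1.0, 0.001, -0.001]]
contact_force: [-0.9, 4.5, -4.2]
finger_gap: 0.0147
```

Request:
carry_out([
  [0,0.0056,0.0002,0.076],
  [0,0.0056,0.0003,0.076],
  [0,0.0056,0.0002,0.076],
  [0,0.0056,0.0002,0.076],
  [0,0.0056,0.0003,0.076],
])

```text
clock: 9.0
tcp_pos: [0.6126, 0.0419, 0.0887]
orientation: [[-0.0, 0.804, 0.594], [0.003, 0.594, -0.804], [-1.0, 0.001, -0.002]]
contact_force: [-1.5, 9.3, -2.9]
finger_gap: 0.0149
```

```bash
python3 - <<'E'
from fit import *
st(); arc([.6563,-.019],.072,1.82,5)
E
```

```text
9.0 [0.6126 0.0419 0.0887] F [-1.5  9.3 -2.9] gap 0.0149 j6 0.87
lever ang by tcp 2.193199981887737 r 0.07491233171076256 yaw+90 2.206779208679607
[[0.0, 0.0056, 0.0003, 0.075], [0.0, 0.0056, 0.0003, 0.075], [0.0, 0.0055, 0.0003, 0.075], [0.0, 0.0056, 0.0002, 0.075], [0.0, 0.0056, 0.0003, 0.075]]
```

Request:
carry_out([
  [0,0.0056,0.0001,0.075],
  [0,0.0056,0.0001,0.075],
  [0,0.0056,0.0001,0.075],
  [0,0.0056,0.0001,0.075],
  [0,0.0056,0.0001,0.075],
])

```text
clock: 9.42
tcp_pos: [0.6379, 0.0546, 0.0888]
orientation: [[0.0, 0.966, 0.258], [0.003, 0.258, -0.966], [-1.0, 0.001, -0.003]]
contact_force: [0.6, 8.4, -4.0]
finger_gap: 0.0149
```

Request:
carry_out([
  [0,0.002,0,0.02],
  [0,0,0,0],
  [0,0,0,0],
  [0,0,0,0],
  [0,0,0,0],
])

```text
clock: 9.83
tcp_pos: [0.6392, 0.055, 0.0887]
orientation: [[-0.0, 0.97, 0.242], [0.003, 0.242, -0.97], [-1.0, 0.0, -0.003]]
contact_force: [-1.4, 9.4, -3.0]
finger_gap: 0.0149
```

```bash
python3 - <<'E'
from fit import *
st(); arc([.6563,-.019],.072,1.82,5); print(ctrl.state()['moment'])
E
```

```text
9.83 [0.6392 0.055  0.0887] F [-1.4  9.4 -3. ] gap 0.0149 j6 1.28
lever ang by tcp 1.7973537112029285 r 0.07593333943123864 yaw+90 1.81543062203882
[[-0.0, -0.0003, -0.0, -0.005], [-0.0, -0.0004, -0.0, -0.005], [-0.0, -0.0003, -0.0, -0.005], [-0.0, -0.0004, -0.0, -0.005], [-0.0, -0.0003, -0.0, -0.005]]
[1.84379606 0.45782567 0.21420608]
```

Request:
carry_out([
  [0,0.002,-0.001,0.02],
  [0,0.002,-0.001,0.02],
  [0,0,0,0],
  [0,0,0,0],
  [0,0,0,0],
])

```text
clock: 10.25
tcp_pos: [0.6397, 0.0552, 0.0886]
orientation: [[-0.006, 0.979, 0.203], [-0.002, 0.203, -0.979], [-1.0, -0.007, 0.001]]
contact_force: [-17.6, -4.6, 5.1]
finger_gap: 0.015
```

Request:
carry_out([
  [0,-0.004,0,-0.02],
  [0,0,0,0],
  [0,0,0,0],
  [0,0,0,0],
  [0,0,0,0],
], hand=0.045)

```text
clock: 10.67
tcp_pos: [0.6397, 0.0552, 0.0887]
orientation: [[0.001, 0.975, 0.221], [-0.0, 0.221, -0.975], [-1.0, 0.001, 0.0]]
contact_force: [0.2, 0.1, 0.4]
finger_gap: 0.0451
```

Request:
carry_out([
  [-0.02,0,0,0],
  [-0.02,0,0,0],
  [-0.02,0,0,0],
  [-0.02,0,0,0],
  [-0.02,0,0,0],
])

```text
clock: 11.08
tcp_pos: [0.6394, 0.0553, 0.1894]
orientation: [[0.0, 0.975, 0.221], [-0.0, 0.221, -0.975], [-1.0, 0.0, 0.0]]
contact_force: [0.7, 0.1, 0.2]
finger_gap: 0.0448
```

```bash
python3 - <<'E'
from fit import *
st(); shot('scene','s3');crop('s3',270,200,390,320,5,'s3c')
p=np.array([(0.5841,-.0062),(.5937,.0206),(.6126,.0419),(.6379,.0546),(.6392,.055)])
print(least_squares(lambda q:np.hypot(*(p-q[:2]).T)-q[2],[.656,-.019,.072]).x)
plan([.5803,.1668,.16],.444+0,10)
E
```

```text
11.08 [0.6394 0.0553 0.1894] F [0.7 0.1 0.2] gap 0.0448 j6 1.3
[ 0.65841189 -0.01773185  0.07520444]
D [-0.0603  0.1116 -0.0337] dist/row 13.1 turn -0.221 /row -0.0221 yaw now 0.223
[[0.0033, -0.0034, -0.0122, np.float64(-0.022)], [0.0034, -0.0032, -0.0123, np.float64(-0.022)], [0.0033, -0.0029, -0.0124, np.float64(-0.022)], [0.0033, -0.0026, -0.0124, np.float64(-0.022)], [0.0033, -0.0024, -0.0125, np.float64(-0.022)]]
[[0.0034, -0.0021, -0.0125, np.float64(-0.022)], [0.0033, -0.0018, -0.0126, np.float64(-0.022)], [0.0033, -0.0015, -0.0126, np.float64(-0.022)], [0.0034, -0.0012, -0.0126, np.float64(-0.022)], [0.0033, -0.001, -0.0127, np.float64(-0.022)]]
```

View pics/s3c.png

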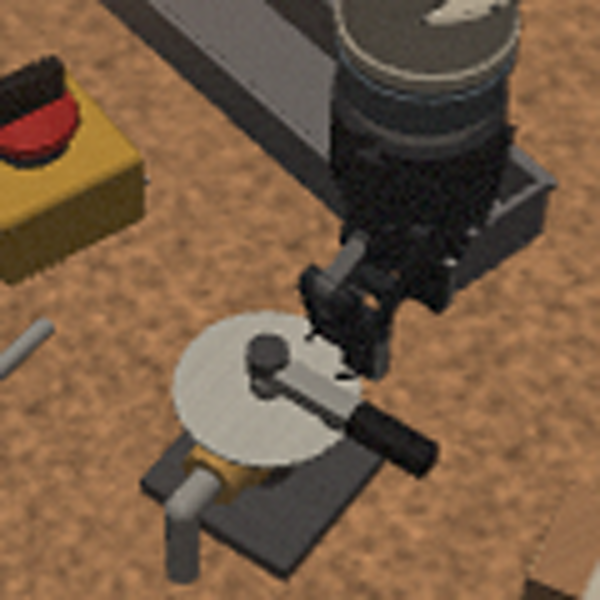

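View pics/s3.png

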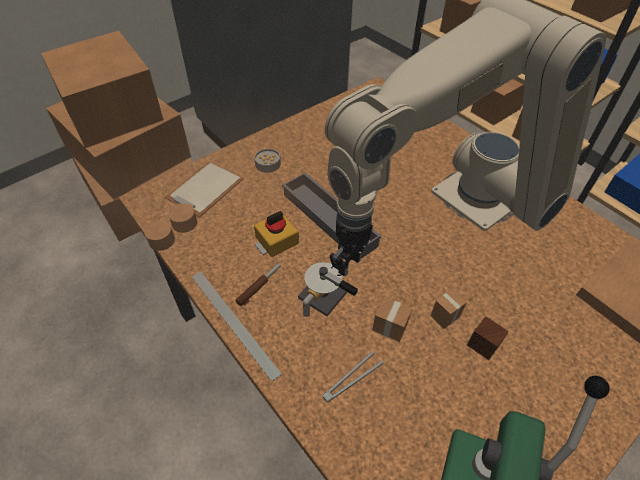

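```bash
python3 - <<'E'
from fit import *
def corners(x,y,t,a,b,z):
    L=np.array(rect(a,b,z)); c,s=np.cos(t),np.sin(t); return np.c_[x+c*L[:,0]-s*L[:,1],y+s*L[:,0]+c*L[:,1],L[:,2]]
for nm,q in dict(carton=(.5803,.1668,.444,.062,.078,.08),slim=(.4414,.2389,-.0274,.062,.052,.078),case=(.4315,.3593,.1324,.058,.066,.076)).items():
    print(nm,((w2px('scene0',corners(*q))-[360,280])*5+2).round(0).tolist(),((w2px('top0',corners(*q))-[110,220])*5+2).round(0).tolist())
q=(.4609,-.2278,.0122,.086,.358,.05); print('bin',w2px('scene0',corners(*q)).round(1).tolist(),((w2px('top0',corners(*q))-[240,180])*4).round(0).tolist())
crop('scene0',270,160,390,270,6,'c4')
E
```

```text
carton [[220.0, 229.0], [73.0, 169.0], [117.0, 75.0], [261.0, 132.0]] [[378.0, 147.0], [513.0, 80.0], [564.0, 187.0], [428.0, 255.0]]
slim [[454.0, 167.0], [379.0, 98.0], [461.0, 37.0], [536.0, 104.0]] [[285.0, 379.0], [384.0, 381.0], [381.0, 503.0], [282.0, 500.0]]
case [[683.0, 333.0], [567.0, 250.0], [628.0, 177.0], [743.0, 256.0]] [[39.0, 414.0], [161.0, 396.0], [175.0, 508.0], [53.0, 525.0]]
bin [[358.4, 250.0], [283.5, 183.4], [304.3, 172.2], [379.9, 235.6]] [[194.0, 410.0], [742.0, 392.0], [748.0, 525.0], [197.0, 544.0]]
```

View pics/c4.png

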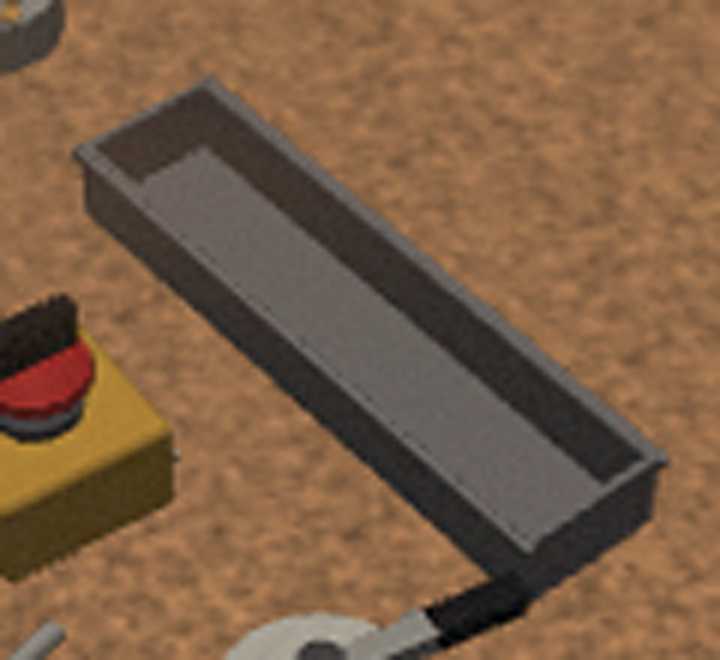

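Request:
carry_out([
  [0,-0.003,-0.0123,-0.022],
  [0,-0.003,-0.0123,-0.022],
  [0,-0.003,-0.0123,-0.022],
  [0,-0.0025,-0.0124,-0.022],
  [0,-0.0025,-0.0124,-0.022],
], hand=0.085)

```text
clock: 11.55
tcp_pos: [0.6082, 0.1126, 0.1876]
orientation: [[-0.001, 0.944, 0.33], [0.0, 0.33, -0.944], [-1.0, -0.001, -0.0]]
contact_force: [0.3, -0.5, 0.2]
finger_gap: 0.085
```

Request:
carry_out([
  [0,-0.002,-0.0125,-0.022],
  [0,-0.0018,-0.0125,-0.022],
  [0,-0.0015,-0.0126,-0.022],
  [0,-0.0012,-0.0126,-0.022],
  [0,-0.001,-0.0127,-0.022],
])

```text
clock: 11.97
tcp_pos: [0.5786, 0.168, 0.1883]
orientation: [[0.0, 0.902, 0.431], [0.0, 0.431, -0.902], [-1.0, 0.0, 0.0]]
contact_force: [-0.0, -0.2, 0.2]
finger_gap: 0.0848
```

Request:
carry_out([
  [0.01,0,0,0],
  [0.01,0,0,0],
  [0.01,0,0,0],
  [0.01,0,0,0],
  [0.01,0,0,0],
])

```text
clock: 12.38
tcp_pos: [0.5792, 0.1662, 0.1366]
orientation: [[-0.001, 0.904, 0.428], [-0.0, 0.428, -0.904], [-1.0, -0.001, -0.0]]
contact_force: [0.0, 0.0, -0.1]
finger_gap: 0.0854
```

```bash
python3 - <<'E'
from fit import *
st(); plan([.5803,.1668,.048],.444+0,5)
shot('scene','s4');crop('s4',330,240,450,350,6,'s4c')
E
```

```text
12.38 [0.5792 0.1662 0.1366] F [ 0.   0.  -0.1] gap 0.0854 j6 1.27
D [ 0.0011  0.0006 -0.0886] dist/row 17.7 turn -0.002 /row -0.0004 yaw now 0.442
[[0.0177, 0.0003, -0.0, np.float64(-0.0)], [0.0177, 0.0002, -0.0, np.float64(-0.0)], [0.0178, 0.0003, -0.0, np.float64(-0.0)], [0.0177, 0.0003, -0.0, np.float64(-0.0)], [0.0177, 0.0002, -0.0, np.float64(-0.0)]]
```

View pics/s4c.png

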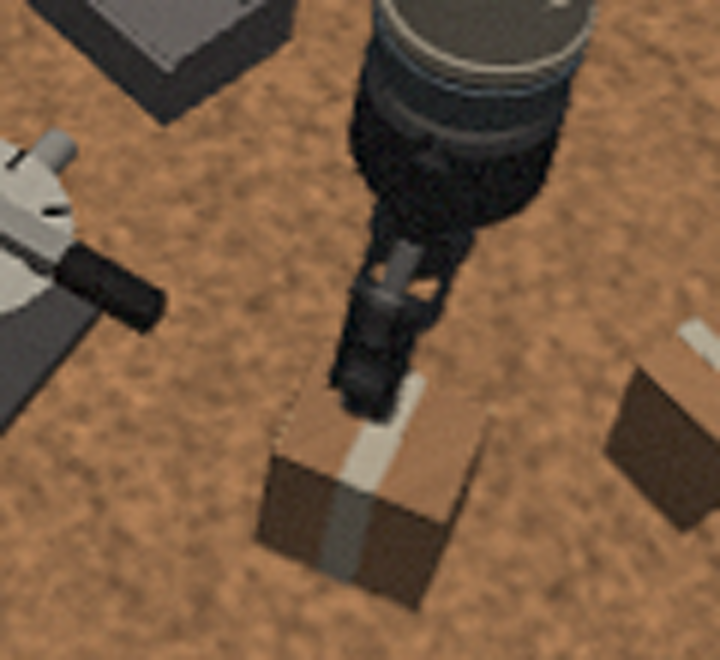

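```bash
python3 - <<'E'
from fit import *
t=np.array([.5792,.1662,0]);d=np.array([.904,.428,0]); e=np.array([-.428,.904,0])
P=[t+d*.0425+[0,0,.1366],t+d*.0425+[0,0,.15],t+d*.057+[0,0,.15],t+d*.057+[0,0,.1366]]
print(((w2px('s4',P)-[330,240])*6).round())
P=[[.5803,.1668,0]+d*sx*.031+e*sy*.039+[0,0,.08] for sx,sy in((1,1),(1,-1),(-1,-1),(-1,1))]
print(((w2px('s4',P)-[330,240])*6).round())
print(px2w('s4',c2p([(447,524),(272,455),(488,410)],330,240,6),.08), np.array(P).round(4))
E
```

```text
[[361. 423.]
 [365. 405.]
 [353. 433.]
 [348. 451.]]
[[442. 512.]
 [265. 440.]
 [318. 328.]
 [491. 396.]]
[[0.59399001 0.21915661 0.08      ]
 [0.62765744 0.15045609 0.08      ]
 [0.54143237 0.19143373 0.08      ]] [[0.5916 0.2153 0.08  ]
 [0.625  0.1448 0.08  ]
 [0.569  0.1183 0.08  ]
 [0.5356 0.1888 0.08  ]]
```

Request:
carry_out([
  [0.0177,0.0005,0,0],
  [0.0177,0.0005,0,0],
  [0.0177,0.0005,0,0],
  [0.0177,0.0005,0,0],
  [0.0177,0.0005,-0.001,0],
])

```text
clock: 12.85
tcp_pos: [0.5812, 0.1682, 0.0486]
orientation: [[-0.0, 0.904, 0.428], [-0.0, 0.428, -0.904], [-1.0, -0.0, 0.0]]
contact_force: [0.4, 0.3, -0.5]
finger_gap: 0.0847
```

Request:
carry_out([
  [0,0,0,0],
  [0,0,0,0],
  [0,0,0,0],
  [0,0,0,0],
  [0,0,0,0],
], hand=0.05)

```text
clock: 13.27
tcp_pos: [0.5813, 0.1687, 0.0505]
orientation: [[0.001, 0.904, 0.428], [0.0, 0.428, -0.904], [-1.0, 0.001, 0.0]]
contact_force: [0.0, -0.4, -2.8]
finger_gap: 0.0609
```

Request:
carry_out([
  [0,0,0,0],
  [0,0,0,0],
  [0,0,0,0],
  [0,0,0,0],
  [-0.01,0,0,0],
])

```text
clock: 13.68
tcp_pos: [0.58, 0.1686, 0.0584]
orientation: [[-0.003, 0.903, 0.429], [-0.0, 0.429, -0.903], [-1.0, -0.003, -0.001]]
contact_force: [-0.2, 0.1, -3.8]
finger_gap: 0.061
```

Request:
carry_out([
  [-0.02,0,0,0],
  [-0.02,0,0,0],
  [-0.02,0,0,0],
  [-0.02,0,0,0],
  [-0.02,0,0,0],
])

```text
clock: 14.1
tcp_pos: [0.5809, 0.1688, 0.1615]
orientation: [[0.0, 0.903, 0.429], [0.0, 0.429, -0.903], [-1.0, 0.0, 0.0]]
contact_force: [-0.0, 1.0, -2.9]
finger_gap: 0.0607
```

```bash
python3 - <<'E'
from fit import *
st()
shot('scene','s5');crop('s5',330,200,450,350,4,'s5c')
b=lambda yb:[.4609-np.sin(.0122)*yb,-.2278+yb]
plan([*b(.11),.16],.0122,15)
E
```

```text
14.1 [0.5809 0.1688 0.1615] F [-0.   1.  -2.9] gap 0.0607 j6 1.27
D [-0.1229 -0.2868 -0.0057] dist/row 20.8 turn 0.431 /row 0.0287 yaw now 0.443
[[0.0003, -0.0156, 0.0138, np.float64(0.029)], [0.0003, -0.0152, 0.0142, np.float64(0.029)], [0.0003, -0.0148, 0.0146, np.float64(0.029)], [0.0004, -0.0143, 0.0151, np.float64(0.029)], [0.0003, -0.0139, 0.0155, np.float64(0.029)]]
[[0.0003, -0.0135, 0.0158, np.float64(0.029)], [0.0003, -0.0129, 0.0163, np.float64(0.029)], [0.0003, -0.0125, 0.0166, np.float64(0.029)], [0.0003, -0.0121, 0.017, np.float64(0.029)], [0.0004, -0.0115, 0.0173, np.float64(0.029)]]
[[0.0003, -0.011, 0.0177, np.float64(0.029)], [0.0003, -0.0105, 0.0179, np.float64(0.029)], [0.0003, -0.01, 0.0183, np.float64(0.029)], [0.0003, -0.0094, 0.0185, np.float64(0.029)], [0.0003, -0.0089, 0.0188, np.float64(0.029)]]
```

View pics/s5c.png

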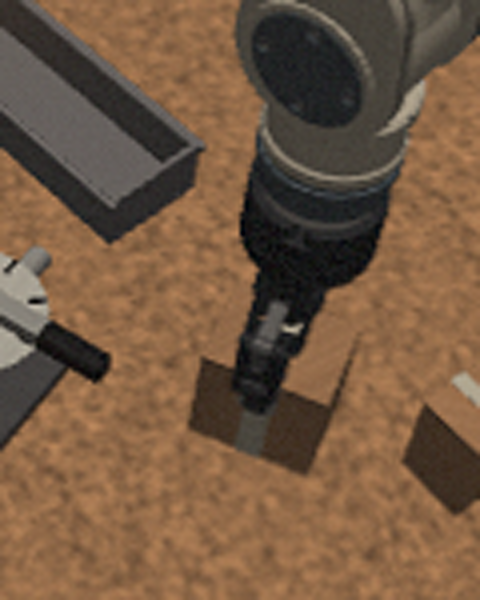

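Request:
carry_out([
  [0,-0.0156,0.0138,0.029],
  [0,-0.0152,0.0142,0.029],
  [0,-0.0148,0.0146,0.029],
  [0,-0.0143,0.0151,0.029],
  [0,-0.0139,0.0155,0.029],
])

```text
clock: 14.57
tcp_pos: [0.5395, 0.0724, 0.1599]
orientation: [[0.0, 0.956, 0.293], [0.0, 0.293, -0.956], [-1.0, 0.0, 0.0]]
contact_force: [0.4, 0.1, -2.7]
finger_gap: 0.0609
```

Request:
carry_out([
  [0,-0.0135,0.0158,0.029],
  [0,-0.013,0.0163,0.029],
  [0,-0.0125,0.0166,0.029],
  [0,-0.012,0.017,0.029],
  [0,-0.0115,0.0173,0.029],
])

```text
clock: 14.98
tcp_pos: [0.4985, -0.0232, 0.1599]
orientation: [[0.0, 0.989, 0.151], [-0.0, 0.151, -0.989], [-1.0, 0.0, 0.0]]
contact_force: [0.7, -0.4, -3.6]
finger_gap: 0.0613
```

Request:
carry_out([
  [0,-0.011,0.0177,0.029],
  [0,-0.0105,0.018,0.029],
  [0,-0.01,0.0183,0.029],
  [0,-0.0094,0.0185,0.029],
  [0,-0.0089,0.0188,0.029],
])

```text
clock: 15.4
tcp_pos: [0.4576, -0.1189, 0.16]
orientation: [[0.0, 1.0, 0.007], [-0.0, 0.007, -1.0], [-1.0, 0.0, 0.0]]
contact_force: [0.9, -0.3, -3.1]
finger_gap: 0.0608
```

Request:
carry_out([
  [0,0,0,0],
  [0,0,0,0],
  [0,0,0,0],
  [0,0,0,0],
  [0,0,0,0],
])

```text
clock: 15.82
tcp_pos: [0.4584, -0.1175, 0.1598]
orientation: [[0.0, 1.0, 0.009], [0.0, 0.009, -1.0], [-1.0, 0.0, -0.0]]
contact_force: [-0.1, 0.4, -2.5]
finger_gap: 0.0606
```

```bash
python3 - <<'E'
from fit import *
st()
shot('scene','s6');crop('s6',270,120,400,270,4,'s6c')
shot('top','t6');crop('t6',240,180,440,330,4,'t6c')
b=lambda yb:[.4624-np.sin(.0122)*yb,-.2278+yb]
plan([*b(.11),.06],.0122,10)
E
```

```text
15.82 [ 0.4584 -0.1175  0.1598] F [-0.1  0.4 -2.5] gap 0.0606 j6 1.13
D [ 0.0027 -0.0002 -0.0998] dist/row 10.0 turn -0.003 /row -0.0003 yaw now 0.009
[[0.01, 0.0003, 0.0, np.float64(-0.0)], [0.01, 0.0002, 0.0001, np.float64(-0.0)], [0.0099, 0.0003, -0.0, np.float64(-0.0)], [0.01, 0.0003, 0.0, np.float64(-0.0)], [0.01, 0.0002, 0.0, np.float64(-0.0)]]
[[0.01, 0.0003, 0.0001, np.float64(-0.0)], [0.0099, 0.0003, -0.0, np.float64(-0.0)], [0.01, 0.0002, 0.0, np.float64(-0.0)], [0.01, 0.0003, 0.0, np.float64(-0.0)], [0.01, 0.0003, 0.0001, np.float64(-0.0)]]
```

View pics/s6c.png

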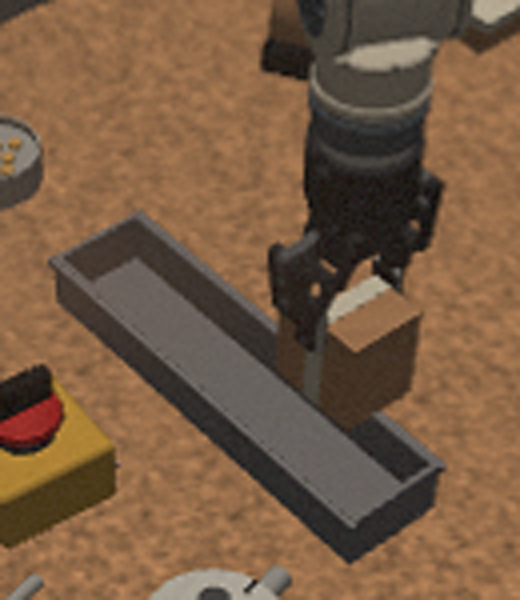

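View pics/t6c.png

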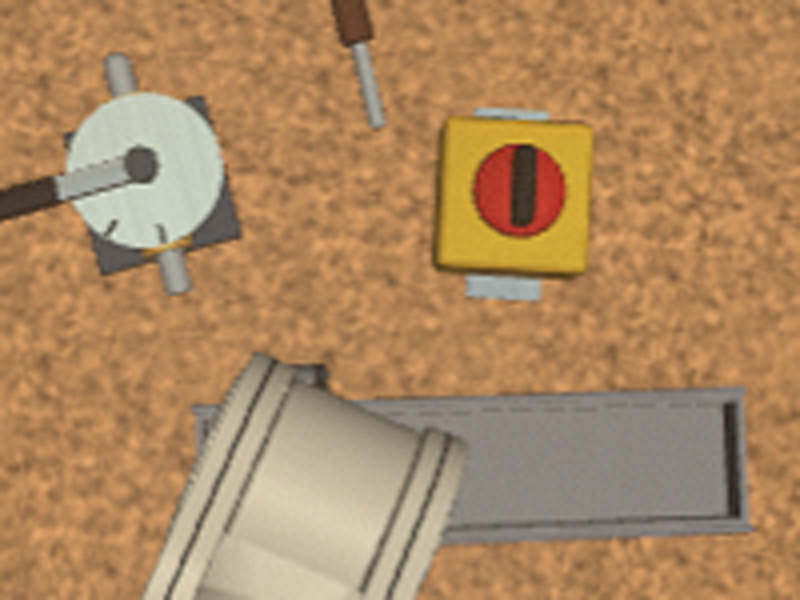

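Request:
carry_out([
  [0.01,0.0005,0,0],
  [0.01,0.0005,0,0],
  [0.01,0.0005,0,0],
  [0.01,0.0005,0,0],
  [0.01,0.0005,0,0],
])

```text
clock: 16.33
tcp_pos: [0.4609, -0.1177, 0.1093]
orientation: [[0.0, 1.0, 0.009], [-0.0, 0.009, -1.0], [-1.0, 0.0, 0.0]]
contact_force: [-0.3, 0.3, -3.4]
finger_gap: 0.0609
```

Request:
carry_out([
  [0.01,0,0,0],
  [0.01,0,0,0],
  [0.01,0,0,0],
  [0.008,0,0,0],
  [0.005,0,0,0],
])

```text
clock: 16.75
tcp_pos: [0.4605, -0.1177, 0.0659]
orientation: [[-0.001, 1.0, 0.009], [0.0, 0.009, -1.0], [-1.0, -0.001, -0.0]]
contact_force: [-1.4, 0.3, -2.6]
finger_gap: 0.0607
```

Request:
carry_out([
  [0.004,0,0,0],
  [0.002,0,0,0],
  [0.001,0,0,0],
  [0,0,0,0],
  [0,0,0,0],
])

```text
clock: 17.17
tcp_pos: [0.4609, -0.1182, 0.0601]
orientation: [[0.0, 1.0, 0.008], [-0.0, 0.008, -1.0], [-1.0, 0.0, 0.0]]
contact_force: [-1.0, -0.0, -2.6]
finger_gap: 0.0607
```

Request:
carry_out([
  [0.002,0,0,0],
  [0.001,0,0,0],
  [0.001,0,0,0],
  [0,0,0,0],
  [0,0,0,0],
])

```text
clock: 17.58
tcp_pos: [0.4607, -0.1181, 0.0558]
orientation: [[-0.0, 1.0, 0.008], [0.0, 0.008, -1.0], [-1.0, -0.0, -0.0]]
contact_force: [0.0, -0.0, -2.3]
finger_gap: 0.0608
```

Request:
carry_out([
  [0.001,0,0,0],
  [0,0,0,0],
  [0,0,0,0],
  [0,0,0,0],
  [0,0,0,0],
])

```text
clock: 18.0
tcp_pos: [0.4608, -0.1182, 0.055]
orientation: [[0.0, 1.0, 0.008], [-0.0, 0.008, -1.0], [-1.0, 0.0, 0.0]]
contact_force: [-1.0, -0.7, 2.5]
finger_gap: 0.061
```

Request:
carry_out([
  [0,0,0,0],
  [0,0,0,0],
  [0,0,0,0],
  [0,0,0,0],
  [0,0,0,0],
], hand=0.085)

```text
clock: 18.42
tcp_pos: [0.4607, -0.1181, 0.0548]
orientation: [[0.0, 1.0, 0.008], [0.0, 0.008, -1.0], [-1.0, 0.0, -0.0]]
contact_force: [-0.2, 0.9, -0.3]
finger_gap: 0.085
```

Request:
carry_out([
  [-0.02,0,0,0],
  [-0.02,0,0,0],
  [-0.03,0,0,0],
  [-0.03,0,0,0],
  [-0.02,0,0,0],
])

```text
clock: 18.83
tcp_pos: [0.4611, -0.1183, 0.1774]
orientation: [[0.002, 1.0, 0.008], [-0.001, 0.008, -1.0], [-1.0, 0.002, 0.001]]
contact_force: [0.2, -0.7, -0.4]
finger_gap: 0.0849
```

```bash
python3 - <<'E'
from fit import *
st()
shot('scene','s7');shot('top','t7');crop('s7',270,140,520,370,3,'s7c')
plan([.442,.239,.16],-.0274,20)
E
```

```text
18.83 [ 0.4611 -0.1183  0.1774] F [ 0.2 -0.7 -0.4] gap 0.0849 j6 1.14
D [-0.0202  0.3577 -0.018 ] dist/row 17.9 turn -3.106 /row -0.1553 yaw now 0.008
[[0.0009, -0.0009, -0.0179, np.float64(-0.155)], [0.0008, 0.0019, -0.0178, np.float64(-0.155)], [0.0009, 0.0047, -0.0173, np.float64(-0.155)], [0.0008, 0.0072, -0.0164, np.float64(-0.155)], [0.0009, 0.0097, -0.0151, np.float64(-0.155)]]
[[0.0008, 0.0119, -0.0134, np.float64(-0.155)], [0.0009, 0.0138, -0.0113, np.float64(-0.155)], [0.0008, 0.0155, -0.0092, np.float64(-0.155)], [0.0009, 0.0166, -0.0066, np.float64(-0.155)], [0.0008, 0.0175, -0.004, np.float64(-0.155)]]
[[0.0009, 0.0178, -0.0012, np.float64(-0.155)], [0.0008, 0.0179, 0.0015, np.float64(-0.155)], [0.0009, 0.0174, 0.0043, np.float64(-0.155)], [0.0008, 0.0165, 0.0069, np.float64(-0.155)], [0.0009, 0.0153, 0.0094, np.float64(-0.155)]]
[[0.0009, 0.0136, 0.0116, np.float64(-0.155)], [0.0008, 0.0117, 0.0136, np.float64(-0.155)], [0.0009, 0.0095, 0.0152, np.float64(-0.155)], [0.0008, 0.0069, 0.0165, np.float64(-0.155)], [0.0009, 0.0044, 0.0174, np.float64(-0.155)]]
```

View pics/s7c.png

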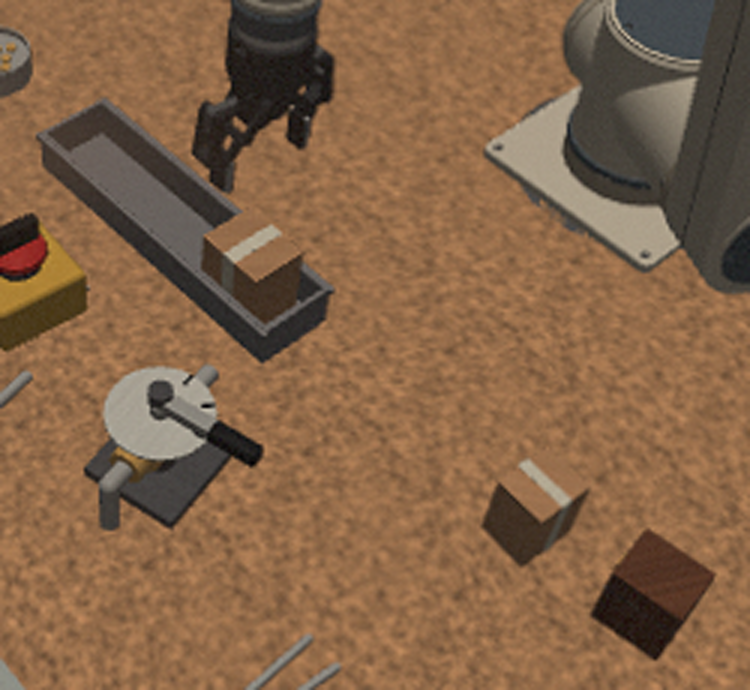

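```bash
python3 - <<'E'
from fit import *
plan([.442,.239,.14],-.0274,15,j6bias=1.5)
crop('t7',100,220,240,330,5,'t7c')
E
```

```text
D [-0.0202  0.3577 -0.038 ] dist/row 24.0 turn 0.035 /row 0.0024 yaw now 0.008
[[0.0025, -0.0012, -0.0239, np.float64(0.002)], [0.0024, -0.0012, -0.0238, np.float64(0.002)], [0.0025, -0.0012, -0.0239, np.float64(0.002)], [0.0025, -0.0013, -0.0238, np.float64(0.002)], [0.0025, -0.0014, -0.0239, np.float64(0.002)]]
[[0.0024, -0.0014, -0.0239, np.float64(0.002)], [0.0025, -0.0015, -0.0238, np.float64(0.002)], [0.0025, -0.0014, -0.0238, np.float64(0.002)], [0.0024, -0.0016, -0.0239, np.float64(0.002)], [0.0025, -0.0016, -0.0238, np.float64(0.002)]]
[[0.0025, -0.0016, -0.0239, np.float64(0.002)], [0.0025, -0.0017, -0.0238, np.float64(0.002)], [0.0024, -0.0018, -0.0238, np.float64(0.002)], [0.0025, -0.0017, -0.0239, np.float64(0.002)], [0.0025, -0.0019, -0.0238, np.float64(0.002)]]
```

View pics/t7c.png

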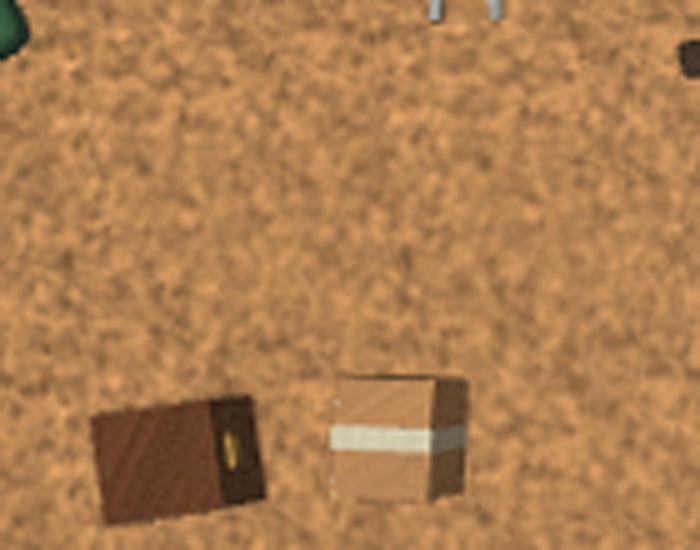

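Both pieces are unchanged, so I'll move to the slim carton.

Request:
carry_out([
  [0,-0.0012,-0.0239,0.002],
  [0,-0.0012,-0.0239,0.002],
  [0,-0.0013,-0.0239,0.002],
  [0,-0.0013,-0.0239,0.002],
  [0,-0.0014,-0.0239,0.002],
])

```text
clock: 19.35
tcp_pos: [0.4532, 0.0024, 0.1739]
orientation: [[-0.001, 1.0, -0.003], [0.0, -0.003, -1.0], [-1.0, -0.001, -0.0]]
contact_force: [0.4, -0.1, 0.8]
finger_gap: 0.085
```

Request:
carry_out([
  [0.002,-0.0014,-0.0239,0.002],
  [0.002,-0.0015,-0.0239,0.002],
  [0.002,-0.0015,-0.0239,0.002],
  [0.002,-0.0016,-0.0239,0.002],
  [0.002,-0.0016,-0.0239,0.002],
])

```text
clock: 19.77
tcp_pos: [0.4463, 0.122, 0.1638]
orientation: [[-0.001, 1.0, -0.012], [-0.0, -0.012, -1.0], [-1.0, -0.001, 0.0]]
contact_force: [-0.6, -0.2, 0.2]
finger_gap: 0.0848
```

Request:
carry_out([
  [0.004,-0.0016,-0.0239,0.002],
  [0.004,-0.0017,-0.0239,0.002],
  [0.004,-0.0018,-0.0239,0.002],
  [0.004,-0.0018,-0.0239,0.002],
  [0.004,-0.0018,-0.0239,0.002],
])

```text
clock: 20.18
tcp_pos: [0.4395, 0.2416, 0.1436]
orientation: [[-0.001, 1.0, -0.022], [-0.0, -0.022, -1.0], [-1.0, -0.001, 0.0]]
contact_force: [0.6, -1.0, -0.0]
finger_gap: 0.0845
```

Request:
carry_out([
  [0,0,0,0],
  [0,0,0,0],
  [0,0,0,0],
  [0,0,0,0],
  [0,0,0,0],
])

```text
clock: 20.6
tcp_pos: [0.4403, 0.2397, 0.1448]
orientation: [[0.0, 1.0, -0.023], [-0.0, -0.023, -1.0], [-1.0, 0.0, 0.0]]
contact_force: [-0.2, -0.4, 0.9]
finger_gap: 0.0851
```

```bash
python3 - <<'E'
from fit import *
st()
plan([.442,.240,.046],-.0274,5,j6bias=1.5)
shot('scene','s8');crop('s8',380,200,530,360,4,'s8c')
E
```

```text
20.6 [0.4403 0.2397 0.1448] F [-0.2 -0.4  0.9] gap 0.0851 j6 1.93
D [ 0.0017  0.0003 -0.0988] dist/row 19.8 turn 0.004 /row 0.0008 yaw now -0.023
[[0.0198, 0.0003, -0.0001, np.float64(0.001)], [0.0197, 0.0004, -0.0, np.float64(0.001)], [0.0198, 0.0003, -0.0001, np.float64(0.001)], [0.0197, 0.0004, -0.0001, np.float64(0.001)], [0.0198, 0.0003, -0.0, np.float64(0.001)]]
```

View pics/s8c.png

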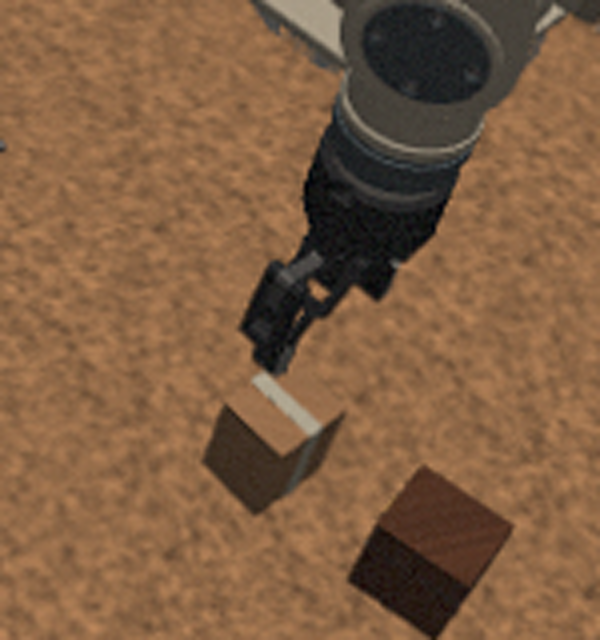

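Request:
carry_out([
  [0.0198,0.0003,0,0.001],
  [0.0198,0.0003,0,0.001],
  [0.0198,0.0003,0,0.001],
  [0.0198,0.0003,0,0.001],
  [0.0198,0.0003,0,0],
])

```text
clock: 21.07
tcp_pos: [0.4419, 0.2399, 0.0452]
orientation: [[0.001, 1.0, -0.027], [0.0, -0.027, -1.0], [-1.0, 0.001, -0.0]]
contact_force: [0.5, 0.4, -0.3]
finger_gap: 0.0848
```

Request:
carry_out([
  [0,0,0,0],
  [0,0,0,0],
  [0,0,0,0],
  [0,0,0,0],
  [0,0,0,0],
], hand=0.05)

```text
clock: 21.48
tcp_pos: [0.4421, 0.2406, 0.0468]
orientation: [[0.001, 1.0, -0.026], [0.001, -0.026, -1.0], [-1.0, 0.001, -0.001]]
contact_force: [0.6, 0.4, -1.5]
finger_gap: 0.0615
```

Request:
carry_out([
  [0,0,0,0],
  [0,0,0,0],
  [0,0,0,0],
  [0,0,0,0],
  [-0.01,0,0,0],
])

```text
clock: 21.9
tcp_pos: [0.4408, 0.2402, 0.0547]
orientation: [[-0.002, 1.0, -0.026], [-0.001, -0.026, -1.0], [-1.0, -0.002, 0.001]]
contact_force: [-0.9, -0.6, -1.9]
finger_gap: 0.0612
```

Request:
carry_out([
  [-0.02,0,0,0],
  [-0.02,0,0,0],
  [-0.02,0,0,0],
  [-0.02,0,0,0],
  [-0.02,0,0,0],
])

```text
clock: 22.32
tcp_pos: [0.4413, 0.2404, 0.1566]
orientation: [[-0.0, 1.0, -0.026], [-0.0, -0.026, -1.0], [-1.0, -0.0, 0.0]]
contact_force: [-0.1, -0.1, -1.2]
finger_gap: 0.061
```

```bash
python3 - <<'E'
from fit import *
st()
shot('scene','s9');crop('s9',380,200,530,360,4,'s9c')
b=lambda yb:[.4624-np.sin(.0122)*yb,-.2278+yb]
plan([*b(.0),.168],.0122,20,j6bias=1.5)
E
```

```text
22.32 [0.4413 0.2404 0.1566] F [-0.1 -0.1 -1.2] gap 0.061 j6 1.93
D [ 0.0196 -0.4688  0.0077] dist/row 23.5 turn -0.038 /row -0.0019 yaw now -0.026
[[-0.0004, 0.0016, 0.0234, np.float64(-0.002)], [-0.0004, 0.0015, 0.0234, np.float64(-0.002)], [-0.0004, 0.0015, 0.0234, np.float64(-0.002)], [-0.0005, 0.0015, 0.0234, np.float64(-0.002)], [-0.0004, 0.0014, 0.0235, np.float64(-0.002)]]
[[-0.0004, 0.0013, 0.0234, np.float64(-0.002)], [-0.0004, 0.0013, 0.0234, np.float64(-0.002)], [-0.0004, 0.0013, 0.0234, np.float64(-0.002)], [-0.0004, 0.0012, 0.0235, np.float64(-0.002)], [-0.0005, 0.0012, 0.0234, np.float64(-0.002)]]
[[-0.0004, 0.0011, 0.0234, np.float64(-0.002)], [-0.0004, 0.001, 0.0234, np.float64(-0.002)], [-0.0004, 0.0011, 0.0235, np.float64(-0.002)], [-0.0004, 0.0009, 0.0234, np.float64(-0.002)], [-0.0004, 0.001, 0.0235, np.float64(-0.002)]]
[[-0.0004, 0.0009, 0.0234, np.float64(-0.002)], [-0.0005, 0.0008, 0.0234, np.float64(-0.002)], [-0.0004, 0.0008, 0.0235, np.float64(-0.002)], [-0.0004, 0.0007, 0.0234, np.float64(-0.002)], [-0.0004, 0.0007, 0.0235, np.float64(-0.002)]]
```

View pics/s9c.png

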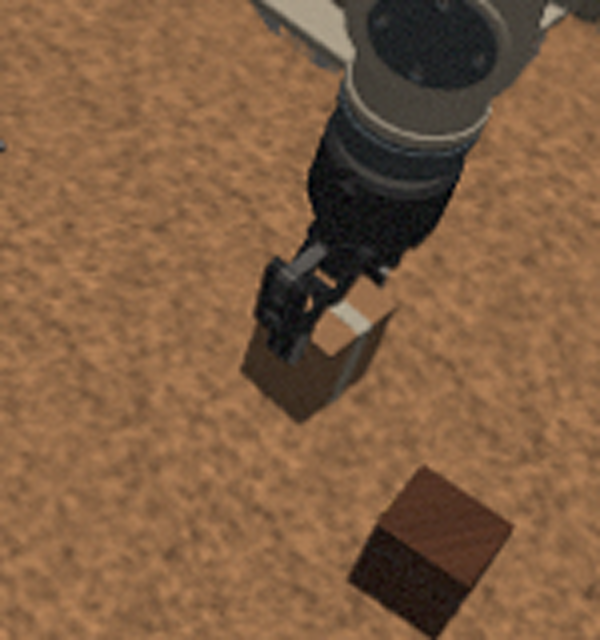

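Request:
carry_out([
  [-0.001,0.0016,0.0234,-0.002],
  [-0.001,0.0015,0.0234,-0.002],
  [-0.001,0.0015,0.0234,-0.002],
  [-0.001,0.0015,0.0234,-0.002],
  [-0.001,0.0014,0.0234,-0.002],
])

```text
clock: 22.78
tcp_pos: [0.4462, 0.1224, 0.1604]
orientation: [[-0.0, 1.0, -0.015], [-0.0, -0.015, -1.0], [-1.0, -0.0, 0.0]]
contact_force: [0.2, -0.1, -1.6]
finger_gap: 0.0608
```

Request:
carry_out([
  [-0.001,0.0013,0.0234,-0.002],
  [-0.001,0.0013,0.0234,-0.002],
  [-0.001,0.0013,0.0234,-0.002],
  [-0.001,0.0012,0.0234,-0.002],
  [-0.001,0.0012,0.0234,-0.002],
])

```text
clock: 23.2
tcp_pos: [0.4512, 0.0052, 0.1655]
orientation: [[-0.0, 1.0, -0.006], [0.0, -0.006, -1.0], [-1.0, -0.0, -0.0]]
contact_force: [0.6, -0.3, -0.9]
finger_gap: 0.0612
```

Request:
carry_out([
  [0,0.0011,0.0234,-0.002],
  [0,0.001,0.0234,-0.002],
  [0,0.001,0.0234,-0.002],
  [0,0.001,0.0234,-0.002],
  [0,0.001,0.0234,-0.002],
])

```text
clock: 23.62
tcp_pos: [0.456, -0.1118, 0.1654]
orientation: [[-0.0, 1.0, 0.004], [0.0, 0.004, -1.0], [-1.0, -0.0, -0.0]]
contact_force: [0.3, -0.2, -1.4]
finger_gap: 0.0613
```

Request:
carry_out([
  [0,0.0009,0.0234,-0.002],
  [0,0.0008,0.0234,-0.002],
  [0,0.0008,0.0234,-0.002],
  [0,0.0008,0.0234,-0.002],
  [0,0.0008,0.0234,-0.002],
])

```text
clock: 24.03
tcp_pos: [0.4611, -0.2288, 0.1653]
orientation: [[-0.0, 1.0, 0.014], [0.0, 0.014, -1.0], [-1.0, -0.0, -0.0]]
contact_force: [0.8, -0.6, -2.2]
finger_gap: 0.061
```

Request:
carry_out([
  [0,0,0,0],
  [0,0,0,0],
  [0,0,0,0],
  [0,0,0,0],
  [0,0,0,0],
])

```text
clock: 24.45
tcp_pos: [0.4613, -0.2268, 0.1658]
orientation: [[-0.0, 1.0, 0.015], [0.0, 0.015, -1.0], [-1.0, -0.0, -0.0]]
contact_force: [0.7, 0.9, -0.9]
finger_gap: 0.0615
```

```bash
python3 - <<'E'
from fit import *
st()
shot('scene','s10');crop('s10',250,120,400,270,4,'s10c')
b=lambda yb:[.4624-np.sin(.0122)*yb,-.2278+yb]
plan([*b(.0),.06],.0122,10,j6bias=1.5)
E
```

```text
24.45 [ 0.4613 -0.2268  0.1658] F [ 0.7  0.9 -0.9] gap 0.0615 j6 0.94
D [ 0.001  -0.0009 -0.1059] dist/row 10.6 turn 0.003 /row 0.0003 yaw now 0.015
[[0.0106, 0.0001, 0.0001, np.float64(0.0)], [0.0106, 0.0001, 0.0001, np.float64(0.0)], [0.0106, 0.0001, 0.0001, np.float64(0.0)], [0.0106, 0.0001, 0.0001, np.float64(0.0)], [0.0105, 0.0001, 0.0001, np.float64(0.0)]]
[[0.0106, 0.0001, 0.0001, np.float64(0.0)], [0.0106, 0.0001, 0.0001, np.float64(0.0)], [0.0106, 0.0001, 0.0001, np.float64(0.0)], [0.0106, 0.0001, 0.0001, np.float64(0.0)], [0.0106, 0.0001, 0.0, np.float64(0.0)]]
```

View pics/s10c.png

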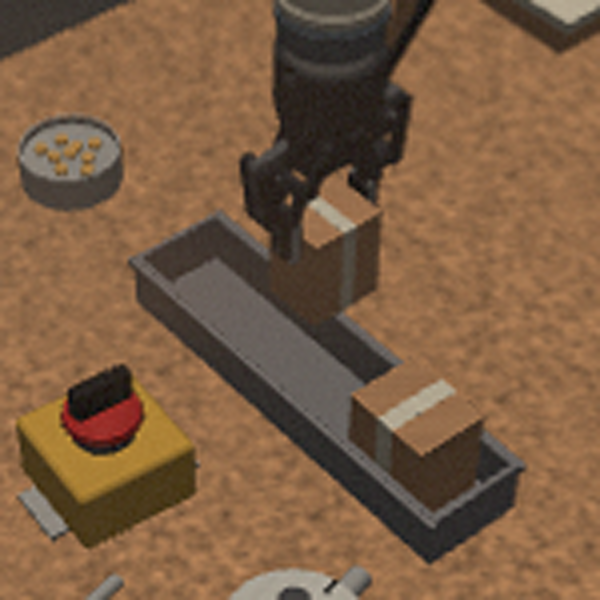

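Request:
carry_out([
  [0.0106,0.0001,0.0001,0],
  [0.0106,0.0001,0.0001,0],
  [0.0106,0.0001,0.0001,0],
  [0.0106,0.0001,0.0001,0],
  [0.0106,0.0001,0.0001,0],
])

```text
clock: 24.92
tcp_pos: [0.462, -0.2276, 0.1125]
orientation: [[0.0, 1.0, 0.015], [-0.0, 0.015, -1.0], [-1.0, 0.0, 0.0]]
contact_force: [0.4, 0.0, -2.6]
finger_gap: 0.0609
```

Request:
carry_out([
  [0.0106,0.0001,0,0],
  [0.0106,0.0001,0,0],
  [0.0106,0.0001,0,0],
  [0.0106,0.0001,0,0],
  [0.0106,0,0,0],
])

```text
clock: 25.33
tcp_pos: [0.4624, -0.2276, 0.0595]
orientation: [[0.0, 1.0, 0.015], [-0.0, 0.015, -1.0], [-1.0, 0.0, 0.0]]
contact_force: [-0.1, -0.4, -1.6]
finger_gap: 0.0609
```

Request:
carry_out([
  [0.004,0,0,0],
  [0.002,0,0,0],
  [0.001,0,0,0],
  [0,0,0,0],
  [0,0,0,0],
])

```text
clock: 25.75
tcp_pos: [0.4626, -0.2283, 0.0533]
orientation: [[0.001, 1.0, 0.014], [-0.001, 0.014, -1.0], [-1.0, 0.001, 0.001]]
contact_force: [0.0, -0.5, -1.7]
finger_gap: 0.061
```

Request:
carry_out([
  [0.001,0,0,0],
  [0.001,0,0,0],
  [0,0,0,0],
  [0,0,0,0],
  [0,0,0,0],
])

```text
clock: 26.17
tcp_pos: [0.4625, -0.2283, 0.0513]
orientation: [[0.001, 1.0, 0.014], [-0.001, 0.014, -1.0], [-1.0, 0.001, 0.001]]
contact_force: [0.7, 0.7, 6.0]
finger_gap: 0.061
```

Request:
carry_out([
  [0,0,0,0],
  [0,0,0,0],
  [0,0,0,0],
  [0,0,0,0],
  [0,0,0,0],
], hand=0.085)

```text
clock: 26.58
tcp_pos: [0.4622, -0.2281, 0.0507]
orientation: [[-0.0, 1.0, 0.014], [0.0, 0.014, -1.0], [-1.0, -0.0, -0.0]]
contact_force: [0.1, 0.3, 0.2]
finger_gap: 0.0854
```

Request:
carry_out([
  [-0.02,0,0,0],
  [-0.02,0,0,0],
  [-0.03,0,0,0],
  [-0.03,0,0,0],
  [-0.02,0,0,0],
])

```text
clock: 27.0
tcp_pos: [0.4626, -0.2284, 0.1734]
orientation: [[0.002, 1.0, 0.014], [-0.001, 0.014, -1.0], [-1.0, 0.002, 0.001]]
contact_force: [0.7, -1.2, 0.0]
finger_gap: 0.0849
```

```bash
python3 - <<'E'
from fit import *
st()
shot('scene','s11');shot('top','t11');crop('s11',250,120,520,370,3,'s11c');crop('t11',100,220,240,330,5,'t11c')
plan([.4328,.3603,.14],.1324,25,j6bias=1.5)
E
```

```text
27.0 [ 0.4626 -0.2284  0.1734] F [ 0.7 -1.2  0. ] gap 0.0849 j6 0.94
D [-0.0308  0.5894 -0.0341] dist/row 23.6 turn -0.118 /row -0.0047 yaw now 0.014
[[0.0013, -0.0009, -0.0236, np.float64(-0.005)], [0.0013, -0.0008, -0.0236, np.float64(-0.005)], [0.0012, -0.0007, -0.0236, np.float64(-0.005)], [0.0013, -0.0005, -0.0236, np.float64(-0.005)], [0.0013, -0.0005, -0.0236, np.float64(-0.005)]]
[[0.0013, -0.0003, -0.0236, np.float64(-0.005)], [0.0013, -0.0002, -0.0236, np.float64(-0.005)], [0.0012, -0.0, -0.0236, np.float64(-0.005)], [0.0013, -0.0, -0.0236, np.float64(-0.005)], [0.0013, 0.0002, -0.0237, np.float64(-0.005)]]
[[0.0013, 0.0002, -0.0236, np.float64(-0.005)], [0.0013, 0.0004, -0.0236, np.float64(-0.005)], [0.0012, 0.0005, -0.0236, np.float64(-0.005)], [0.0013, 0.0007, -0.0236, np.float64(-0.005)], [0.0013, 0.0007, -0.0236, np.float64(-0.005)]]
[[0.0013, 0.0009, -0.0236, np.float64(-0.005)], [0.0013, 0.0009, -0.0236, np.float64(-0.005)], [0.0012, 0.0011, -0.0236, np.float64(-0.005)], [0.0013, 0.0013, -0.0235, np.float64(-0.005)], [0.0013, 0.0013, -0.0236, np.float64(-0.005)]]
[[0.0013, 0.0015, -0.0236, np.float64(-0.005)], [0.0013, 0.0015, -0.0235, np.float64(-0.005)], [0.0012, 0.0017, -0.0236, np.float64(-0.005)], [0.0013, 0.0018, -0.0235, np.float64(-0.005)], [0.0013, 0.002, -0.0236, np.float64(-0.005)]]
```

View pics/s11c.png

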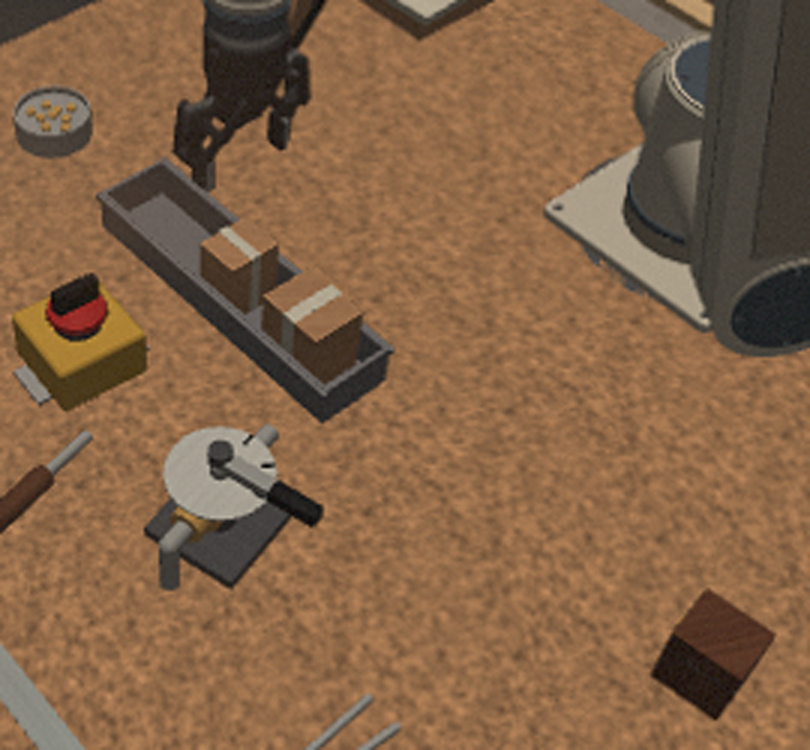

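View pics/t11c.png

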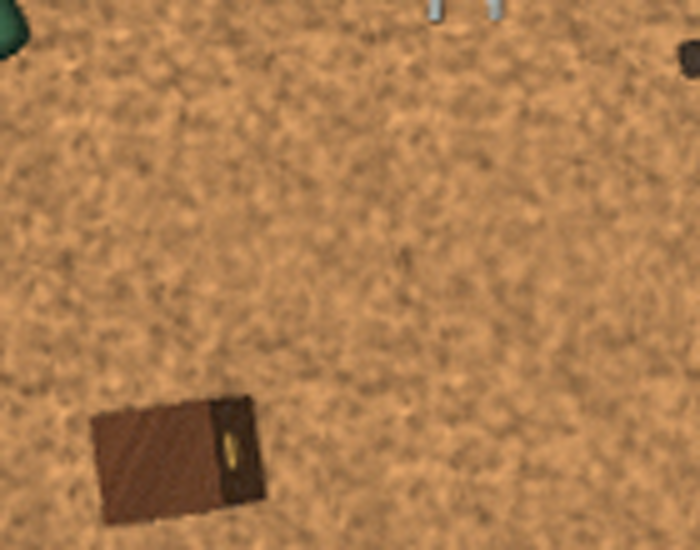

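Both cartons stand in the bin and the case hasn't moved. Next I'll move to the case.

Request:
carry_out([
  [0,-0.0009,-0.0236,-0.005],
  [0,-0.0008,-0.0236,-0.005],
  [0,-0.0007,-0.0236,-0.005],
  [0,-0.0005,-0.0236,-0.005],
  [0,-0.0005,-0.0236,-0.005],
])

```text
clock: 27.52
tcp_pos: [0.4554, -0.1092, 0.1698]
orientation: [[-0.001, 0.999, 0.039], [0.001, 0.039, -0.999], [-1.0, -0.001, -0.001]]
contact_force: [0.5, 0.4, 0.2]
finger_gap: 0.085
```

Request:
carry_out([
  [0,-0.0003,-0.0236,-0.005],
  [0,-0.0002,-0.0236,-0.005],
  [0,0,-0.0236,-0.005],
  [0,0,-0.0236,-0.005],
  [0,0.0002,-0.0236,-0.005],
])

```text
clock: 27.93
tcp_pos: [0.4493, 0.0087, 0.1699]
orientation: [[-0.001, 0.998, 0.064], [0.0, 0.064, -0.998], [-1.0, -0.001, -0.0]]
contact_force: [0.9, -0.1, -0.6]
finger_gap: 0.0848
```

Request:
carry_out([
  [0,0.0002,-0.0236,-0.005],
  [0,0.0004,-0.0236,-0.005],
  [0,0.0005,-0.0236,-0.005],
  [0,0.0007,-0.0236,-0.005],
  [0,0.0007,-0.0236,-0.005],
])

```text
clock: 28.35
tcp_pos: [0.4431, 0.1265, 0.1699]
orientation: [[-0.001, 0.996, 0.089], [-0.0, 0.089, -0.996], [-1.0, -0.001, 0.0]]
contact_force: [1.5, -0.2, -1.0]
finger_gap: 0.0849
```

Request:
carry_out([
  [0.002,0.0009,-0.0236,-0.005],
  [0.002,0.0009,-0.0236,-0.005],
  [0.002,0.0011,-0.0236,-0.005],
  [0.002,0.0013,-0.0236,-0.005],
  [0.002,0.0013,-0.0236,-0.005],
])

```text
clock: 28.77
tcp_pos: [0.4369, 0.2445, 0.1597]
orientation: [[-0.001, 0.993, 0.114], [-0.0, 0.114, -0.993], [-1.0, -0.001, 0.0]]
contact_force: [1.0, -0.4, 0.0]
finger_gap: 0.0853
```

Request:
carry_out([
  [0.004,0.0015,-0.0236,-0.005],
  [0.004,0.0015,-0.0236,-0.005],
  [0.004,0.0017,-0.0236,-0.005],
  [0.004,0.0018,-0.0236,-0.005],
  [0.004,0.002,-0.0236,-0.005],
])

```text
clock: 29.18
tcp_pos: [0.4308, 0.3625, 0.1394]
orientation: [[-0.001, 0.99, 0.139], [-0.001, 0.139, -0.99], [-1.0, -0.001, 0.001]]
contact_force: [0.8, -0.4, 0.7]
finger_gap: 0.0852
```

Request:
carry_out([
  [0,0,0,0],
  [0,0,0,0],
  [0,0,0,0],
  [0,0,0,0],
  [0,0,0,0],
])

```text
clock: 29.6
tcp_pos: [0.4315, 0.3607, 0.1409]
orientation: [[0.0, 0.991, 0.137], [-0.0, 0.137, -0.991], [-1.0, 0.0, 0.0]]
contact_force: [-0.3, 0.3, 0.0]
finger_gap: 0.085
```

```bash
python3 - <<'E'
from fit import *
st()
plan([.4328,.3603,.045],.1324,5,j6bias=1.5)
shot('scene','s12');crop('s12',400,220,550,370,4,'s12c')
E
```

```text
29.6 [0.4315 0.3607 0.1409] F [-0.3  0.3  0. ] gap 0.085 j6 1.98
D [ 0.0013 -0.0004 -0.0959] dist/row 19.2 turn 0.006 /row 0.0011 yaw now 0.138
[[0.0192, 0.0002, 0.0001, np.float64(0.001)], [0.0191, 0.0003, 0.0001, np.float64(0.001)], [0.0192, 0.0002, 0.0002, np.float64(0.001)], [0.0192, 0.0003, 0.0001, np.float64(0.001)], [0.0192, 0.0002, 0.0001, np.float64(0.001)]]
```

View pics/s12c.png

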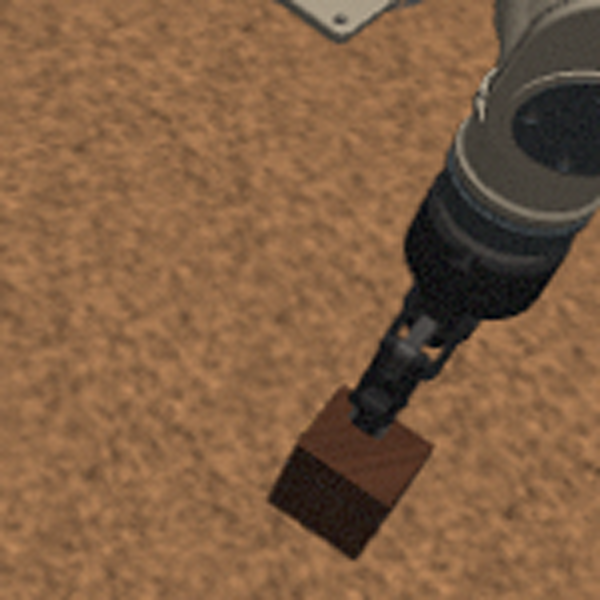

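Request:
carry_out([
  [0.0192,0.0002,0.0001,0.001],
  [0.0192,0.0003,0.0001,0.001],
  [0.0192,0.0002,0.0001,0.001],
  [0.0192,0.0003,0.0001,0.001],
  [0.0192,0.0002,0,0.001],
])

```text
clock: 30.07
tcp_pos: [0.4329, 0.3608, 0.0443]
orientation: [[0.001, 0.991, 0.133], [0.0, 0.133, -0.991], [-1.0, 0.001, -0.0]]
contact_force: [0.3, 1.0, -0.1]
finger_gap: 0.0849
```

Request:
carry_out([
  [0,0,0,0],
  [0,0,0,0],
  [0,0,0,0],
  [0,0,0,0],
  [0,0,0,0],
], hand=0.046)

```text
clock: 30.48
tcp_pos: [0.4331, 0.3615, 0.0458]
orientation: [[0.001, 0.991, 0.133], [0.001, 0.133, -0.991], [-1.0, 0.001, -0.001]]
contact_force: [0.6, -0.0, -2.8]
finger_gap: 0.057
```

Request:
carry_out([
  [0,0,0,0],
  [0,0,0,0],
  [0,0,0,0],
  [0,0,0,0],
  [-0.01,0,0,0],
])

```text
clock: 30.9
tcp_pos: [0.4319, 0.3608, 0.0539]
orientation: [[-0.002, 0.991, 0.134], [-0.001, 0.134, -0.991], [-1.0, -0.002, 0.001]]
contact_force: [-0.2, -0.1, -3.2]
finger_gap: 0.0568
```

Request:
carry_out([
  [-0.02,0,0,0],
  [-0.02,0,0,0],
  [-0.02,0,0,0],
  [-0.02,0,0,0],
  [-0.02,0,0,0],
])

```text
clock: 31.32
tcp_pos: [0.4323, 0.3612, 0.1562]
orientation: [[-0.0, 0.991, 0.134], [-0.0, 0.134, -0.991], [-1.0, -0.0, 0.0]]
contact_force: [-0.2, -0.2, -3.4]
finger_gap: 0.057
```

```bash
python3 - <<'E'
from fit import *
st()
shot('scene','s13');crop('s13',400,220,550,370,4,'s13c')
b=lambda yb:[.4624-np.sin(.0122)*yb,-.2278+yb]
plan([*b(-.105),.165],.0122,30,j6bias=1.5)
E
```

```text
31.32 [0.4323 0.3612 0.1562] F [-0.2 -0.2 -3.4] gap 0.057 j6 1.98
D [ 0.0301 -0.6948  0.0048] dist/row 23.2 turn 0.122 /row 0.0041 yaw now 0.134
[[-0.0002, -0.0021, 0.0231, np.float64(0.004)], [-0.0002, -0.002, 0.0231, np.float64(0.004)], [-0.0003, -0.0019, 0.0231, np.float64(0.004)], [-0.0002, -0.0019, 0.0231, np.float64(0.004)], [-0.0002, -0.0017, 0.0231, np.float64(0.004)]]
[[-0.0002, -0.0016, 0.0231, np.float64(0.004)], [-0.0002, -0.0016, 0.0232, np.float64(0.004)], [-0.0002, -0.0014, 0.0231, np.float64(0.004)], [-0.0003, -0.0014, 0.0231, np.float64(0.004)], [-0.0002, -0.0013, 0.0232, np.float64(0.004)]]
[[-0.0002, -0.0012, 0.0231, np.float64(0.004)], [-0.0002, -0.0011, 0.0232, np.float64(0.004)], [-0.0002, -0.0009, 0.0232, np.float64(0.004)], [-0.0003, -0.0009, 0.0231, np.float64(0.004)], [-0.0002, -0.0009, 0.0232, np.float64(0.004)]]
[[-0.0002, -0.0007, 0.0232, np.float64(0.004)], [-0.0002, -0.0006, 0.0231, np.float64(0.004)], [-0.0002, -0.0005, 0.0232, np.float64(0.004)], [-0.0003, -0.0005, 0.0232, np.float64(0.004)], [-0.0002, -0.0003, 0.0232, np.float64(0.004)]]
[[-0.0002, -0.0003, 0.0231, np.float64(0.004)], [-0.0002, -0.0001, 0.0232, np.float64(0.004)], [-0.0002, -0.0001, 0.0232, np.float64(0.004)], [-0.0002, 0.0, 0.0232, np.float64(0.004)], [-0.0003, 0.0002, 0.0232, np.float64(0.004)]]
[[-0.0002, 0.0002, 0.0231, np.float64(0.004)], [-0.0002, 0.0003, 0.0232, np.float64(0.004)], [-0.0002, 0.0004, 0.0232, np.float64(0.004)], [-0.0002, 0.0005, 0.0232, np.float64(0.004)], [-0.0003, 0.0005, 0.0232, np.float64(0.004)]]
```

View pics/s13c.png

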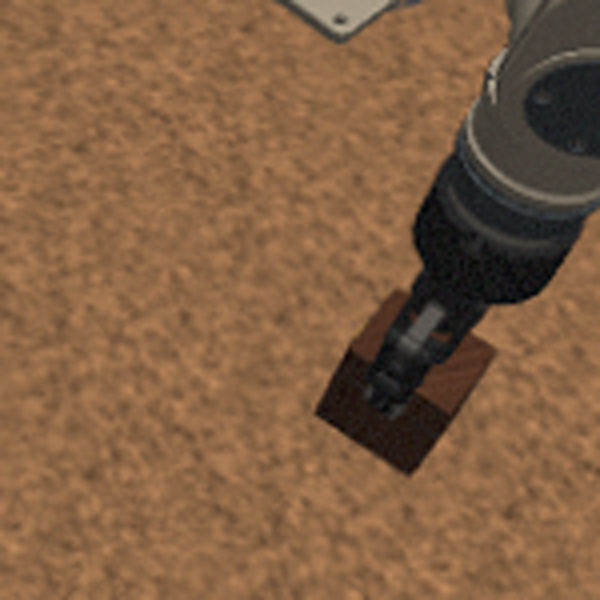

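Request:
carry_out([
  [-0.002,-0.002,0.0231,0.004],
  [-0.002,-0.002,0.0231,0.004],
  [-0.002,-0.0019,0.0231,0.004],
  [-0.002,-0.0018,0.0231,0.004],
  [-0.002,-0.0018,0.0231,0.004],
])

```text
clock: 31.78
tcp_pos: [0.4373, 0.2445, 0.1648]
orientation: [[-0.0, 0.993, 0.114], [-0.0, 0.114, -0.993], [-1.0, -0.0, 0.0]]
contact_force: [0.4, 0.1, -2.7]
finger_gap: 0.0569
```

Request:
carry_out([
  [0,-0.0016,0.0231,0.004],
  [0,-0.0016,0.0231,0.004],
  [0,-0.0015,0.0231,0.004],
  [0,-0.0014,0.0231,0.004],
  [0,-0.0013,0.0231,0.004],
])

```text
clock: 32.2
tcp_pos: [0.4422, 0.1288, 0.1648]
orientation: [[-0.0, 0.996, 0.094], [-0.0, 0.094, -0.996], [-1.0, -0.0, -0.0]]
contact_force: [0.5, 0.5, -3.2]
finger_gap: 0.0568
```

Request:
carry_out([
  [0,-0.0012,0.0231,0.004],
  [0,-0.0011,0.0231,0.004],
  [0,-0.001,0.0231,0.004],
  [0,-0.001,0.0231,0.004],
  [0,-0.0009,0.0231,0.004],
])

```text
clock: 32.62
tcp_pos: [0.4469, 0.0133, 0.1649]
orientation: [[-0.0, 0.997, 0.074], [0.0, 0.074, -0.997], [-1.0, -0.0, -0.0]]
contact_force: [0.6, -0.5, -3.3]
finger_gap: 0.0569
```

```bash
python3 - <<'E'
from fit import *
st()
shot('scene','s14');crop('s14',300,120,500,320,4,'s14c')
b=lambda yb:[.4624-np.sin(.0122)*yb,-.2278+yb]
plan([*b(-.105),.172],.0122,15,j6bias=1.5)
E
```

```text
32.62 [0.4469 0.0133 0.1649] F [ 0.6 -0.5 -3.3] gap 0.0569 j6 1.34
D [ 0.0162 -0.3432  0.0072] dist/row 22.9 turn 0.06 /row 0.004 yaw now 0.072
[[-0.0004, -0.0006, 0.0229, np.float64(0.004)], [-0.0005, -0.0005, 0.0229, np.float64(0.004)], [-0.0004, -0.0003, 0.0229, np.float64(0.004)], [-0.0004, -0.0003, 0.0229, np.float64(0.004)], [-0.0005, -0.0003, 0.0229, np.float64(0.004)]]
[[-0.0004, -0.0001, 0.0229, np.float64(0.004)], [-0.0004, 0.0, 0.0229, np.float64(0.004)], [-0.0005, 0.0001, 0.0229, np.float64(0.004)], [-0.0004, 0.0001, 0.0229, np.float64(0.004)], [-0.0004, 0.0003, 0.0229, np.float64(0.004)]]
[[-0.0005, 0.0003, 0.0229, np.float64(0.004)], [-0.0004, 0.0005, 0.0229, np.float64(0.004)], [-0.0004, 0.0005, 0.0229, np.float64(0.004)], [-0.0005, 0.0006, 0.0229, np.float64(0.004)], [-0.0004, 0.0007, 0.0229, np.float64(0.004)]]
```

View pics/s14c.png

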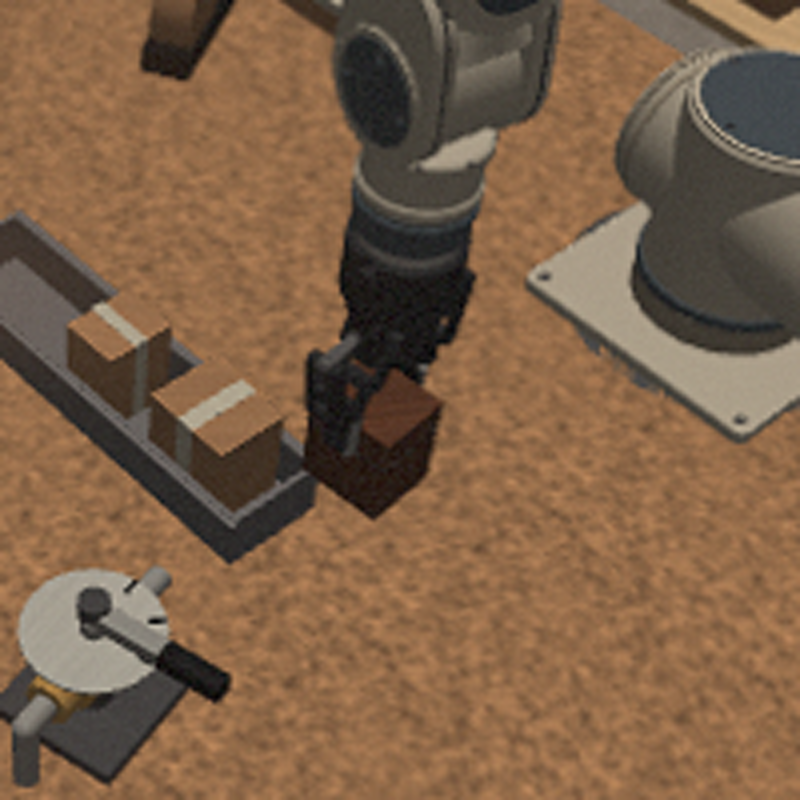

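Request:
carry_out([
  [-0.001,-0.0006,0.0229,0.004],
  [-0.001,-0.0005,0.0229,0.004],
  [-0.001,-0.0004,0.0229,0.004],
  [-0.001,-0.0003,0.0229,0.004],
  [-0.001,-0.0002,0.0229,0.004],
])

```text
clock: 33.08
tcp_pos: [0.4525, -0.101, 0.1699]
orientation: [[-0.0, 0.999, 0.054], [0.0, 0.054, -0.999], [-1.0, -0.0, -0.0]]
contact_force: [-0.5, 0.2, -2.8]
finger_gap: 0.0569
```

Request:
carry_out([
  [0,-0.0001,0.0229,0.004],
  [0,0,0.0229,0.004],
  [0,0.0001,0.0229,0.004],
  [0,0.0002,0.0229,0.004],
  [0,0.0003,0.0229,0.004],
])

```text
clock: 33.5
tcp_pos: [0.4584, -0.2153, 0.1698]
orientation: [[-0.0, 0.999, 0.034], [0.0, 0.034, -0.999], [-1.0, -0.0, -0.0]]
contact_force: [0.7, 0.2, -2.6]
finger_gap: 0.057
```

Request:
carry_out([
  [0,0.0003,0.0229,0.004],
  [0,0.0004,0.0229,0.004],
  [0,0.0005,0.0229,0.004],
  [0,0.0006,0.0229,0.004],
  [0,0.0007,0.0229,0.004],
])

```text
clock: 33.92
tcp_pos: [0.4638, -0.3297, 0.1696]
orientation: [[-0.0, 1.0, 0.014], [0.0, 0.014, -1.0], [-1.0, -0.0, -0.0]]
contact_force: [0.4, -0.4, -2.5]
finger_gap: 0.0571
```

Request:
carry_out([
  [0,0,0,0],
  [0,0,0,0],
  [0,0,0,0],
  [0,0,0,0],
  [0,0,0,0],
])

```text
clock: 34.33
tcp_pos: [0.4641, -0.3278, 0.17]
orientation: [[0.0, 1.0, 0.015], [0.0, 0.015, -1.0], [-1.0, 0.0, -0.0]]
contact_force: [-0.4, 0.1, -2.9]
finger_gap: 0.0572
```

```bash
python3 - <<'E'
from fit import *
st()
shot('scene','s15');crop('s15',230,120,400,270,4,'s15c')
b=lambda yb:[.4624-np.sin(.0122)*yb,-.2278+yb]
plan([*b(-.105),.06],.0122,10,j6bias=1.5)
E
```

```text
34.33 [ 0.4641 -0.3278  0.17  ] F [-0.4  0.1 -2.9] gap 0.0572 j6 0.79
D [-0.0005 -0.0049 -0.11  ] dist/row 11.0 turn 0.003 /row 0.0003 yaw now 0.015
[[0.011, -0.0001, 0.0005, np.float64(0.0)], [0.011, -0.0, 0.0005, np.float64(0.0)], [0.011, -0.0001, 0.0005, np.float64(0.0)], [0.011, -0.0, 0.0004, np.float64(0.0)], [0.011, -0.0001, 0.0005, np.float64(0.0)]]
[[0.011, -0.0, 0.0005, np.float64(0.0)], [0.011, -0.0001, 0.0005, np.float64(0.0)], [0.011, -0.0001, 0.0005, np.float64(0.0)], [0.011, -0.0, 0.0005, np.float64(0.0)], [0.011, -0.0001, 0.0005, np.float64(0.0)]]
```

View pics/s15c.png

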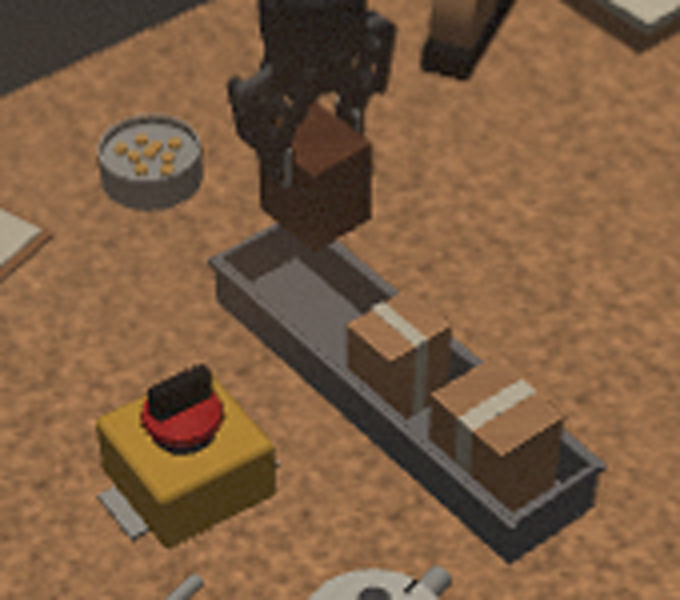

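Request:
carry_out([
  [0.011,0,0.0003,0],
  [0.011,0,0.0003,0],
  [0.011,0,0.0003,0],
  [0.011,0,0.0003,0],
  [0.011,0,0.0003,0],
])

```text
clock: 34.8
tcp_pos: [0.4643, -0.3297, 0.1146]
orientation: [[0.0, 1.0, 0.015], [-0.0, 0.015, -1.0], [-1.0, 0.0, 0.0]]
contact_force: [0.7, 0.0, -3.4]
finger_gap: 0.0569
```

Request:
carry_out([
  [0.011,0,0,0],
  [0.011,0,0,0],
  [0.011,0,0,0],
  [0.011,0,0,0],
  [0.01,0,0,0],
])

```text
clock: 35.22
tcp_pos: [0.4642, -0.3297, 0.0604]
orientation: [[0.0, 1.0, 0.015], [-0.0, 0.015, -1.0], [-1.0, 0.0, 0.0]]
contact_force: [-0.1, -0.8, -2.9]
finger_gap: 0.0574
```

Request:
carry_out([
  [0.004,0,0,0],
  [0.002,0,0,0],
  [0.001,0,0,0],
  [0,0,0,0],
  [0,0,0,0],
])

```text
clock: 35.63
tcp_pos: [0.4644, -0.3305, 0.0543]
orientation: [[0.001, 1.0, 0.014], [-0.001, 0.014, -1.0], [-1.0, 0.001, 0.001]]
contact_force: [-0.9, 0.0, -2.9]
finger_gap: 0.0572
```

Request:
carry_out([
  [0.001,0,0,0],
  [0.001,0,0,0],
  [0.001,0,0,0],
  [0,0,0,0],
  [0,0,0,0],
])

```text
clock: 36.05
tcp_pos: [0.4641, -0.3303, 0.0508]
orientation: [[0.0, 1.0, 0.014], [-0.0, 0.014, -1.0], [-1.0, 0.0, 0.0]]
contact_force: [-1.2, 0.7, -2.3]
finger_gap: 0.057
```

Request:
carry_out([
  [0,0,0,0],
  [0,0,0,0],
  [0,0,0,0],
  [0,0,0,0],
  [0,0,0,0],
], hand=0.085)

```text
clock: 36.47
tcp_pos: [0.4642, -0.3304, 0.0509]
orientation: [[0.0, 1.0, 0.014], [-0.0, 0.014, -1.0], [-1.0, 0.0, 0.0]]
contact_force: [-0.2, 0.7, 0.0]
finger_gap: 0.0849
```

Request:
carry_out([
  [-0.02,0,0,0],
  [-0.02,0,0,0],
  [-0.03,0,0,0],
  [-0.03,0,0,0],
  [-0.02,0,0,0],
])

```text
clock: 36.88
tcp_pos: [0.4645, -0.3306, 0.1736]
orientation: [[0.002, 1.0, 0.014], [-0.002, 0.014, -1.0], [-1.0, 0.002, 0.002]]
contact_force: [0.4, 0.2, 0.0]
finger_gap: 0.0852
```

```bash
python3 - <<'E'
from fit import *
st()
shot('scene','s16');crop('s16',230,120,400,270,4,'s16c')
plan([.637,-.259,.17],1.5,10)
E
```

```text
36.88 [ 0.4645 -0.3306  0.1736] F [0.4 0.2 0. ] gap 0.0852 j6 0.79
D [ 0.1716  0.0725 -0.0069] dist/row 18.6 turn -1.486 /row -0.1486 yaw now 0.014
[[0.0007, 0.0173, -0.007, np.float64(-0.149)], [0.0008, 0.0181, -0.0044, np.float64(-0.149)], [0.0007, 0.0185, -0.0016, np.float64(-0.149)], [0.0008, 0.0186, 0.0011, np.float64(-0.149)], [0.0007, 0.0182, 0.0039, np.float64(-0.149)]]
[[0.0007, 0.0174, 0.0066, np.float64(-0.149)], [0.0008, 0.0163, 0.009, np.float64(-0.149)], [0.0007, 0.0148, 0.0114, np.float64(-0.149)], [0.0008, 0.0128, 0.0134, np.float64(-0.149)], [0.0007, 0.0108, 0.0152, np.float64(-0.149)]]
```

View pics/s16c.png

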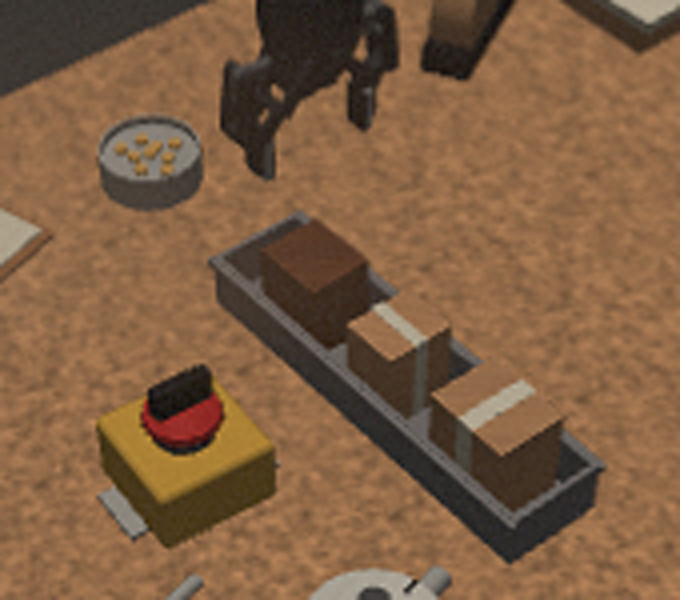

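View pics/s16.png

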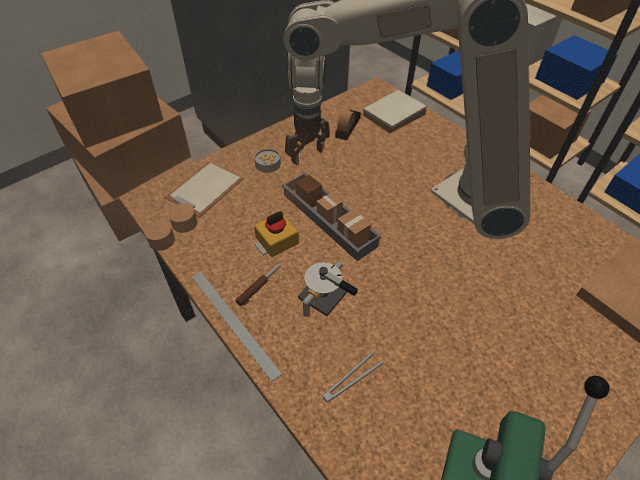

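Request:
carry_out([
  [0,0,0,-0.12],
  [0,0,0,-0.12],
  [0,0,0,-0.12],
  [0,0,0,-0.12],
  [0,0,0,-0.12],
], hand=0.05)

```text
clock: 37.35
tcp_pos: [0.4641, -0.3302, 0.1706]
orientation: [[-0.0, 0.814, 0.581], [0.0, 0.581, -0.814], [-1.0, -0.0, -0.0]]
contact_force: [0.8, 0.3, -0.1]
finger_gap: 0.0499
```

Request:
carry_out([
  [0,0,0,-0.12],
  [0,0,0,-0.12],
  [0,0,0,-0.12],
  [0,0,0,-0.12],
  [0,0,0,-0.12],
])

```text
clock: 37.77
tcp_pos: [0.4641, -0.3302, 0.1706]
orientation: [[-0.0, 0.344, 0.939], [0.0, 0.939, -0.344], [-1.0, 0.0, -0.0]]
contact_force: [0.2, -0.1, 1.2]
finger_gap: 0.0496
```

Request:
carry_out([
  [0,0,0,-0.1],
  [0,0,0,-0.1],
  [0,0,0,-0.08],
  [0,0,0,0],
  [0,0,0,0],
])

```text
clock: 38.18
tcp_pos: [0.4641, -0.3302, 0.1706]
orientation: [[-0.0, 0.079, 0.997], [0.0, 0.997, -0.079], [-1.0, 0.0, -0.0]]
contact_force: [0.6, -0.3, 0.3]
finger_gap: 0.0502
```

```bash
python3 - <<'E'
from fit import *
st()
plan([.637,-.259,.17],1.5,10)
E
```

```text
38.18 [ 0.4641 -0.3302  0.1706] F [ 0.6 -0.3  0.3] gap 0.0502 j6 -0.69
D [ 0.1729  0.0712 -0.0006] dist/row 18.7 turn -0.009 /row -0.0009 yaw now 1.491
[[0.0001, 0.0085, 0.0167, np.float64(-0.001)], [0.0, 0.0084, 0.0166, np.float64(-0.001)], [0.0001, 0.0085, 0.0167, np.float64(-0.001)], [0.0001, 0.0084, 0.0167, np.float64(-0.001)], [0.0, 0.0084, 0.0167, np.float64(-0.001)]]
[[0.0001, 0.0084, 0.0167, np.float64(-0.001)], [0.0, 0.0084, 0.0168, np.float64(-0.001)], [0.0001, 0.0083, 0.0167, np.float64(-0.001)], [0.0001, 0.0083, 0.0167, np.float64(-0.001)], [0.0, 0.0084, 0.0168, np.float64(-0.001)]]
```

Request:
carry_out([
  [0,0.0084,0.0167,-0.001],
  [0,0.0084,0.0167,-0.001],
  [0,0.0084,0.0167,-0.001],
  [0,0.0084,0.0167,-0.001],
  [0,0.0084,0.0167,-0.001],
])

```text
clock: 38.6
tcp_pos: [0.5513, -0.2943, 0.1707]
orientation: [[0.0, 0.075, 0.997], [-0.0, 0.997, -0.075], [-1.0, -0.0, 0.0]]
contact_force: [0.6, 0.1, -0.5]
finger_gap: 0.0502
```

Request:
carry_out([
  [0,0.0084,0.0167,-0.001],
  [0,0.0084,0.0167,-0.001],
  [0,0.0084,0.0167,-0.001],
  [0,0.0084,0.0167,-0.001],
  [0,0.0084,0.0167,0],
])

```text
clock: 39.02
tcp_pos: [0.6376, -0.2581, 0.1706]
orientation: [[-0.0, 0.071, 0.997], [0.0, 0.997, -0.071], [-1.0, 0.0, -0.0]]
contact_force: [0.4, 0.3, -0.2]
finger_gap: 0.05
```

Request:
carry_out([
  [0,0,0,0],
  [0,0,0,0],
  [0,0,0,0],
  [0,0,0,0],
  [0,0,0,0],
])

```text
clock: 39.43
tcp_pos: [0.6361, -0.259, 0.1711]
orientation: [[0.0, 0.069, 0.998], [-0.0, 0.998, -0.069], [-1.0, -0.0, 0.0]]
contact_force: [-0.2, -0.3, -0.3]
finger_gap: 0.05
```

```bash
python3 - <<'E'
from fit import *
st()
plan([.637,-.259,.094],1.5,5)
shot('scene','s17');crop('s17',220,160,330,270,6,'s17c')
E
```

```text
39.43 [ 0.6361 -0.259   0.1711] F [-0.2 -0.3 -0.3] gap 0.05 j6 -0.44
D [ 0.0009  0.     -0.0771] dist/row 15.4 turn 0.002 /row 0.0003 yaw now 1.502
[[0.0154, 0.0, 0.0002, np.float64(0.0)], [0.0154, 0.0, 0.0001, np.float64(0.0)], [0.0154, 0.0001, 0.0002, np.float64(0.0)], [0.0155, -0.0, 0.0002, np.float64(0.0)], [0.0154, -0.0, 0.0002, np.float64(0.0)]]
```

View pics/s17c.png

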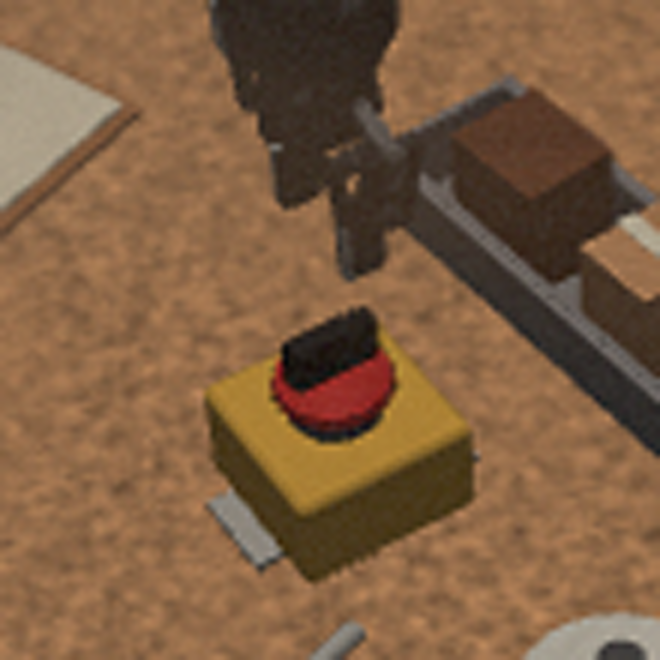

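Request:
carry_out([
  [0.0154,0,0.0002,0],
  [0.0154,0,0.0002,0],
  [0.0154,0,0.0002,0],
  [0.0154,0,0.0002,0],
  [0.0144,0,0.0002,0],
])

```text
clock: 39.9
tcp_pos: [0.6373, -0.2589, 0.0943]
orientation: [[0.0, 0.069, 0.998], [-0.0, 0.998, -0.069], [-1.0, -0.0, 0.0]]
contact_force: [-0.1, -0.6, -0.1]
finger_gap: 0.05
```

Request:
carry_out([
  [0,0,0,0],
  [0,0,0,0],
  [0,0,0,0],
  [0,0,0,0],
  [0,0,0,0],
], hand=0.008)

```text
clock: 40.32
tcp_pos: [0.6379, -0.2583, 0.0961]
orientation: [[0.001, 0.068, 0.998], [-0.0, 0.998, -0.068], [-1.0, 0.0, 0.001]]
contact_force: [-1.5, 4.2, 4.9]
finger_gap: 0.0128
```

```bash
python3 - <<'E'
from fit import *
st()
shot('scene','s18');crop('s18',220,160,330,270,6,'s18c')
E
```

```text
40.32 [ 0.6379 -0.2583  0.0961] F [-1.5  4.2  4.9] gap 0.0128 j6 -0.44
```

View pics/s18c.png

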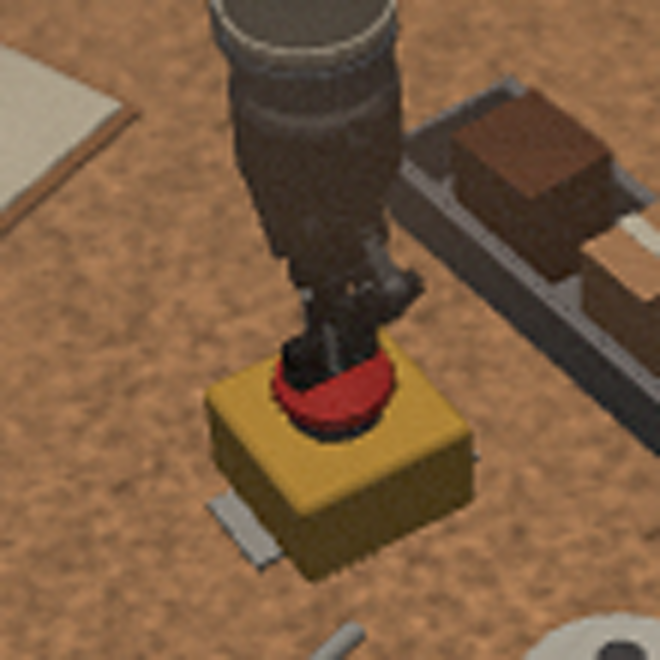

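Request:
carry_out([
  [-0.0008,0,0,0.105],
  [-0.0008,0,0,0.105],
  [-0.0008,0,0,0.105],
  [-0.0008,0,0,0.105],
  [-0.0008,0,0,0.105],
])

```text
clock: 40.78
tcp_pos: [0.6385, -0.2564, 0.0996]
orientation: [[0.002, 0.561, 0.828], [0.003, 0.828, -0.561], [-1.0, 0.004, -0.0]]
contact_force: [2.0, 12.3, 5.2]
finger_gap: 0.0128
```

Request:
carry_out([
  [-0.0008,0,0,0.105],
  [-0.0008,0,0,0.105],
  [-0.0008,0,0,0.105],
  [-0.0008,0,0,0.105],
  [-0.0008,0,0,0.105],
])

```text
clock: 41.2
tcp_pos: [0.6398, -0.2551, 0.1037]
orientation: [[0.005, 0.9, 0.436], [0.005, 0.436, -0.9], [-1.0, 0.006, -0.003]]
contact_force: [8.4, 17.3, 2.6]
finger_gap: 0.0124
```

```bash
python3 - <<'E'
from fit import *
st();s=ctrl.state();print(np.round(s['moment'],2),s['joints'][5])
shot('scene','s19');crop('s19',220,160,330,270,6,'s19c')
E
```

```text
41.2 [ 0.6398 -0.2551  0.1037] F [ 8.4 17.3  2.6] gap 0.0124 j6 0.62
[ 3.77 -1.86  0.11] 0.6157367576623366
```

View pics/s19c.png

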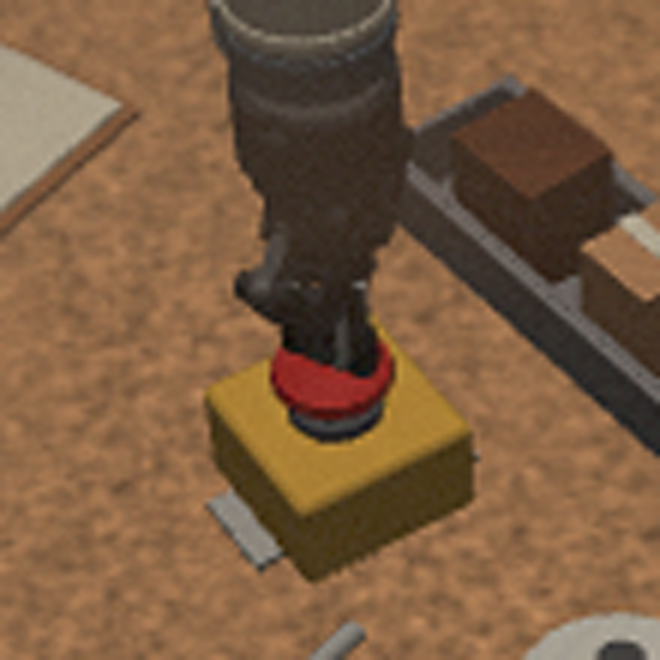

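Request:
carry_out([
  [0,0.002,-0.002,0],
  [-0.0004,0,0,0.03],
  [-0.0004,0,0,0.03],
  [0,0,0,0.02],
  [0,0,0,0],
])

```text
clock: 41.67
tcp_pos: [0.6402, -0.2546, 0.1042]
orientation: [[0.003, 0.931, 0.366], [0.002, 0.366, -0.931], [-1.0, 0.003, -0.0]]
contact_force: [5.9, 6.9, -0.0]
finger_gap: 0.0122
```

```bash
python3 - <<'E'
from fit import *
st();s=ctrl.state();print(np.round(s['moment'],2),s['joints'][5],np.round(s['orientation'],3)[:,1])
E
```

```text
41.67 [ 0.6402 -0.2546  0.1042] F [ 5.9  6.9 -0. ] gap 0.0122 j6 0.69
[ 1.53 -1.08  1.16] 0.6946146014898193 [0.931 0.366 0.003]
```

Request:
carry_out([
  [0,0,0,-0.02],
  [0,0,0,0],
  [0,0,0,0],
  [0,0,0,0],
  [0,0,0,0],
], hand=0.05)

```text
clock: 42.08
tcp_pos: [0.6386, -0.2563, 0.1038]
orientation: [[0.0, 0.924, 0.382], [-0.0, 0.382, -0.924], [-1.0, 0.0, 0.0]]
contact_force: [0.1, -0.2, -1.0]
finger_gap: 0.0498
```

Request:
carry_out([
  [-0.015,0,0,0],
  [-0.02,0,0,0],
  [-0.02,0,0,0],
  [-0.02,0,0,0],
  [-0.005,0,0,0],
])

```text
clock: 42.5
tcp_pos: [0.6395, -0.2566, 0.1871]
orientation: [[0.004, 0.924, 0.383], [-0.002, 0.383, -0.924], [-1.0, 0.003, 0.004]]
contact_force: [0.5, 0.7, 1.1]
finger_gap: 0.0499
```

```bash
python3 - <<'E'
from fit import *
st()
shot('scene','s20');crop('s20',220,160,380,310,5,'s20c')
plan([.6395,.0552,.19],.245,15)
E
```

```text
42.5 [ 0.6395 -0.2566  0.1871] F [0.5 0.7 1.1] gap 0.0499 j6 0.68
D [0.     0.3118 0.0036] dist/row 20.8 turn 0.148 /row 0.0098 yaw now 0.393
[[-0.0003, 0.008, -0.0192, np.float64(0.01)], [-0.0003, 0.0077, -0.0193, np.float64(0.01)], [-0.0003, 0.0076, -0.0193, np.float64(0.01)], [-0.0002, 0.0074, -0.0195, np.float64(0.01)], [-0.0003, 0.0071, -0.0195, np.float64(0.01)]]
[[-0.0003, 0.007, -0.0196, np.float64(0.01)], [-0.0003, 0.0068, -0.0196, np.float64(0.01)], [-0.0003, 0.0066, -0.0197, np.float64(0.01)], [-0.0003, 0.0064, -0.0198, np.float64(0.01)], [-0.0003, 0.0062, -0.0198, np.float64(0.01)]]
[[-0.0002, 0.006, -0.02, np.float64(0.01)], [-0.0003, 0.0058, -0.0199, np.float64(0.01)], [-0.0003, 0.0056, -0.02, np.float64(0.01)], [-0.0003, 0.0054, -0.0201, np.float64(0.01)], [-0.0003, 0.0052, -0.0201, np.float64(0.01)]]
```

View pics/s20c.png

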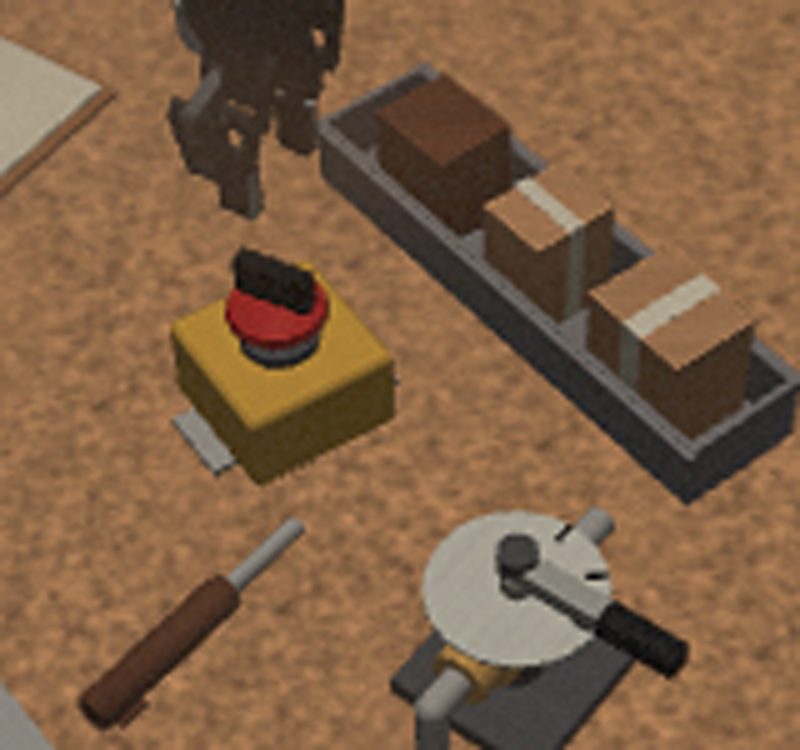

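Request:
carry_out([
  [0,0.008,-0.0192,0.01],
  [0,0.0077,-0.0193,0.01],
  [0,0.0076,-0.0193,0.01],
  [0,0.0074,-0.0195,0.01],
  [0,0.0072,-0.0195,0.01],
])

```text
clock: 42.97
tcp_pos: [0.6381, -0.1511, 0.182]
orientation: [[-0.002, 0.942, 0.335], [0.001, 0.335, -0.942], [-1.0, -0.001, -0.001]]
contact_force: [0.3, 0.7, -0.4]
finger_gap: 0.0498
```

Request:
carry_out([
  [0,0.007,-0.0196,0.01],
  [0,0.0068,-0.0196,0.01],
  [0,0.0066,-0.0197,0.01],
  [0,0.0064,-0.0198,0.01],
  [0,0.0062,-0.0198,0.01],
])

```text
clock: 43.38
tcp_pos: [0.6382, -0.0471, 0.1821]
orientation: [[-0.002, 0.958, 0.288], [0.0, 0.288, -0.958], [-1.0, -0.002, -0.001]]
contact_force: [0.1, 1.1, -0.3]
finger_gap: 0.0501
```

Request:
carry_out([
  [0,0.006,-0.02,0.01],
  [0,0.0058,-0.02,0.01],
  [0,0.0056,-0.02,0.01],
  [0,0.0054,-0.02,0.01],
  [0,0.0052,-0.02,0.01],
])

```text
clock: 43.8
tcp_pos: [0.6382, 0.0567, 0.1821]
orientation: [[-0.002, 0.971, 0.24], [-0.0, 0.24, -0.971], [-1.0, -0.002, -0.0]]
contact_force: [-0.0, 0.4, 0.0]
finger_gap: 0.0498
```

Request:
carry_out([
  [0,0,0,0],
  [0,0,0,0],
  [0,0,0,0],
  [0,0,0,0],
  [0,0,0,0],
])

```text
clock: 44.22
tcp_pos: [0.6387, 0.0548, 0.1833]
orientation: [[-0.0, 0.971, 0.24], [-0.0, 0.24, -0.971], [-1.0, -0.0, 0.0]]
contact_force: [0.5, 0.1, -0.3]
finger_gap: 0.05
```

```bash
python3 - <<'E'
from fit import *
st()
plan([.6395,.0552,.0887],.245,6)
E
```

```text
44.22 [0.6387 0.0548 0.1833] F [ 0.5  0.1 -0.3] gap 0.05 j6 1.28
D [ 0.0008  0.0004 -0.0946] dist/row 15.8 turn -0.003 /row -0.0005 yaw now 0.242
[[0.0158, 0.0001, -0.0, np.float64(-0.001)], [0.0157, 0.0002, -0.0001, np.float64(-0.001)], [0.0158, 0.0001, 0.0, np.float64(-0.001)], [0.0157, 0.0002, -0.0, np.float64(-0.001)], [0.0158, 0.0001, -0.0001, np.float64(-0.001)]]
[[0.0158, 0.0002, 0.0, np.float64(-0.001)]]
```

Request:
carry_out([
  [0.018,0.0002,0,0],
  [0.019,0.0002,0,0],
  [0.019,0.0002,0,0],
  [0.019,0.0002,0,0],
  [0.019,0,0,0],
])

```text
clock: 44.63
tcp_pos: [0.6395, 0.0551, 0.0887]
orientation: [[0.0, 0.971, 0.239], [-0.0, 0.239, -0.971], [-1.0, 0.0, 0.0]]
contact_force: [-0.5, 0.1, 0.3]
finger_gap: 0.0498
```

Request:
carry_out([
  [0,0,0,0],
  [0,0,0,0],
  [0,0,0,0],
  [0,0,0,0],
  [0,0,0,0],
], hand=0.01)

```text
clock: 45.05
tcp_pos: [0.6393, 0.0554, 0.0906]
orientation: [[0.0, 0.971, 0.241], [-0.001, 0.241, -0.971], [-1.0, -0.0, 0.001]]
contact_force: [-4.6, -3.8, 0.6]
finger_gap: 0.0146
```

```bash
python3 - <<'E'
from fit import *
st(); 
ax=[.6584,-.0177]
s=ctrl.state();p=s['tcp_pos'];a0=atan2(p[1]-ax[1],p[0]-ax[0]); arc(ax,.072,a0+.785,10)
E
```

```text
45.05 [0.6393 0.0554 0.0906] F [-4.6 -3.8  0.6] gap 0.0146 j6 1.28
lever ang by tcp 1.826364367551683 r 0.07551803541127473 yaw+90 1.8137390933767616
[[0.0, -0.0059, 0.0003, -0.078], [0.0, -0.0059, 0.0003, -0.078], [0.0, -0.006, 0.0003, -0.078], [0.0, -0.0059, 0.0003, -0.078], [0.0, -0.0059, 0.0004, -0.078]]
[[0.0, -0.0059, 0.0003, -0.078], [0.0, -0.0059, 0.0003, -0.078], [0.0, -0.0059, 0.0003, -0.078], [0.0, -0.006, 0.0004, -0.078], [0.0, -0.0059, 0.0003, -0.078]]
```

Request:
carry_out([
  [0,-0.0059,0.0003,-0.078],
  [0,-0.0059,0.0003,-0.078],
  [0,-0.0059,0.0003,-0.078],
  [0,-0.0059,0.0003,-0.078],
  [0,-0.0059,0.0003,-0.078],
])

```text
clock: 45.47
tcp_pos: [0.6135, 0.0429, 0.0907]
orientation: [[0.002, 0.804, 0.594], [-0.0, 0.594, -0.804], [-1.0, 0.001, 0.001]]
contact_force: [1.0, -1.6, -2.2]
finger_gap: 0.0143
```

Request:
carry_out([
  [0,-0.0059,0.0003,-0.078],
  [0,-0.0059,0.0003,-0.078],
  [0,-0.0059,0.0003,-0.078],
  [0,-0.0059,0.0003,-0.078],
  [0,-0.0059,0.0003,-0.078],
])

```text
clock: 45.88
tcp_pos: [0.5937, 0.0212, 0.0907]
orientation: [[0.002, 0.518, 0.856], [0.0, 0.856, -0.518], [-1.0, 0.001, 0.001]]
contact_force: [-0.5, -0.1, -2.7]
finger_gap: 0.015
```

Request:
carry_out([
  [0,0,0,0],
  [0,0,0,0],
  [0,0,0,0],
  [0,0,0,0],
  [0,0,0,0],
])

```text
clock: 46.3
tcp_pos: [0.5939, 0.0215, 0.0905]
orientation: [[0.001, 0.522, 0.853], [-0.0, 0.853, -0.522], [-1.0, 0.0, 0.001]]
contact_force: [-3.5, -0.7, 5.5]
finger_gap: 0.0144
```

```bash
python3 - <<'E'
from fit import *
st(); arc([.6584,-.0177],.072,1.826+.785,5)
p=np.array([(0.5841,-.0062),(.5937,.0206),(.6126,.0419),(.6379,.0546),(.6392,.055),ctrl.state()['tcp_pos'][:2]])
E
```

```text
46.3 [0.5939 0.0215 0.0905] F [-3.5 -0.7  5.5] gap 0.0144 j6 0.44
lever ang by tcp 2.595884956393855 r 0.07544504289000793 yaw+90 2.592162007368663
[[-0.0, -0.0002, 0.0, -0.003], [-0.0, -0.0003, 0.0, -0.003], [-0.0, -0.0002, 0.0, -0.003], [-0.0, -0.0002, 0.0, -0.003], [-0.0, -0.0002, 0.0, -0.003]]
```

Request:
carry_out([
  [0,0,0,0],
  [0,0,0,0],
  [0,0,0,0],
  [0,0,0,0],
  [0,0,0,0],
], hand=0.05)

```text
clock: 46.72
tcp_pos: [0.5936, 0.0214, 0.0895]
orientation: [[-0.0, 0.521, 0.854], [0.0, 0.854, -0.521], [-1.0, 0.0, -0.0]]
contact_force: [0.7, -0.7, 1.0]
finger_gap: 0.0497
```

Request:
carry_out([
  [-0.02,0,0,0],
  [-0.02,0,0,0],
  [-0.03,0,0,0],
  [-0.03,0,0,0],
  [-0.02,0,0,0],
])

```text
clock: 47.13
tcp_pos: [0.5939, 0.0213, 0.2124]
orientation: [[0.002, 0.521, 0.854], [-0.0, 0.854, -0.521], [-1.0, 0.001, 0.002]]
contact_force: [0.9, 0.3, -0.4]
finger_gap: 0.0502
```

```bash
python3 - <<'E'
from fit import *
st()
plan([.42,.22,.25],None,15)
E
```

```text
47.13 [0.5939 0.0213 0.2124] F [ 0.9  0.3 -0.4] gap 0.0502 j6 0.44
D [-0.1739  0.1987  0.0376] dist/row 17.8 turn 0 /row 0.0 yaw now 1.023
[[-0.0025, 0.0053, -0.0168, 0.0], [-0.0026, 0.0052, -0.0168, 0.0], [-0.0025, 0.0053, -0.0168, 0.0], [-0.0026, 0.0053, -0.0168, 0.0], [-0.0025, 0.0052, -0.0168, 0.0]]
[[-0.0025, 0.0053, -0.0167, 0.0], [-0.0026, 0.0053, -0.0168, 0.0], [-0.0025, 0.0052, -0.0168, 0.0], [-0.0026, 0.0053, -0.0168, 0.0], [-0.0025, 0.0053, -0.0168, 0.0]]
[[-0.0025, 0.0052, -0.0168, 0.0], [-0.0026, 0.0053, -0.0168, 0.0], [-0.0025, 0.0053, -0.0168, 0.0], [-0.0026, 0.0053, -0.0168, 0.0], [-0.0025, 0.0052, -0.0168, 0.0]]
```

Request:
carry_out([
  [-0.0025,0.0053,-0.0168,0],
  [-0.0025,0.0053,-0.0168,0],
  [-0.0025,0.0053,-0.0168,0],
  [-0.0025,0.0053,-0.0168,0],
  [-0.0025,0.0053,-0.0168,0],
])

```text
clock: 47.55
tcp_pos: [0.5336, 0.0893, 0.2214]
orientation: [[-0.002, 0.52, 0.854], [0.0, 0.854, -0.52], [-1.0, -0.001, -0.001]]
contact_force: [0.3, 0.6, -0.9]
finger_gap: 0.0503
```

Request:
carry_out([
  [-0.0025,0.0053,-0.0168,0],
  [-0.0025,0.0053,-0.0168,0],
  [-0.0025,0.0053,-0.0168,0],
  [-0.0025,0.0053,-0.0168,0],
  [-0.0025,0.0053,-0.0168,0],
])

```text
clock: 47.97
tcp_pos: [0.4757, 0.1556, 0.2343]
orientation: [[-0.001, 0.52, 0.854], [-0.0, 0.854, -0.52], [-1.0, -0.0, -0.001]]
contact_force: [0.2, 0.1, 0.1]
finger_gap: 0.0499
```

Request:
carry_out([
  [-0.0025,0.0053,-0.0168,0],
  [-0.0025,0.0053,-0.0168,0],
  [-0.0025,0.0053,-0.0168,0],
  [-0.0025,0.0053,-0.0168,0],
  [-0.0025,0.0053,-0.0168,0],
])

```text
clock: 48.38
tcp_pos: [0.4177, 0.2216, 0.2468]
orientation: [[-0.001, 0.52, 0.854], [-0.0, 0.854, -0.52], [-1.0, -0.001, -0.001]]
contact_force: [0.1, 0.4, 0.2]
finger_gap: 0.0498
```

Request:
carry_out([
  [0,0,0,0],
  [0,0,0,0],
  [0,0,0,0],
  [0,0,0,0],
  [0,0,0,0],
])

```text
clock: 48.8
tcp_pos: [0.42, 0.2201, 0.2468]
orientation: [[-0.0, 0.521, 0.853], [-0.0, 0.853, -0.521], [-1.0, -0.0, -0.0]]
contact_force: [-0.4, -0.6, 0.8]
finger_gap: 0.0503
```

```bash
python3 - <<'E'
from fit import *
st()
shot('scene','s21');shot('top','t21');crop('t21',240,180,440,330,4,'t21c');crop('s21',220,150,400,300,4,'s21c')
E
```

```text
48.8 [0.42   0.2201 0.2468] F [-0.4 -0.6  0.8] gap 0.0503 j6 0.85
```

View pics/t21c.png

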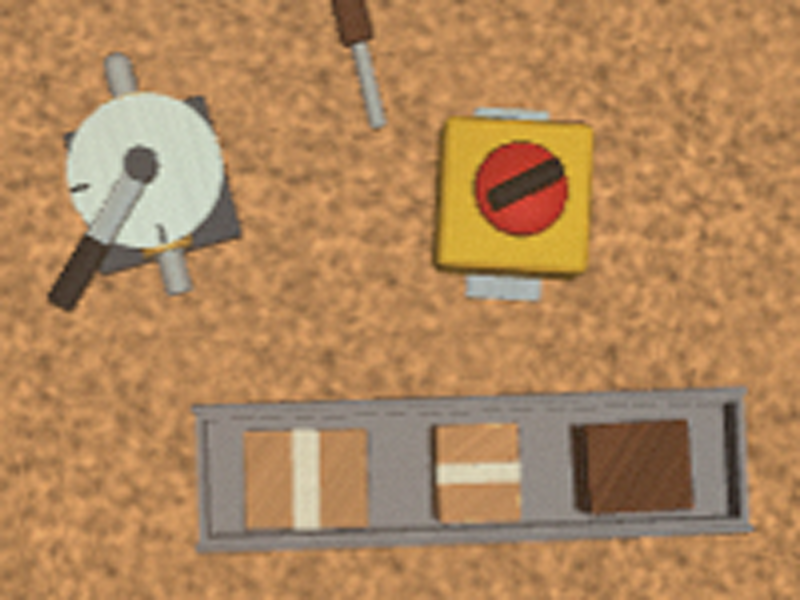

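View pics/s21c.png

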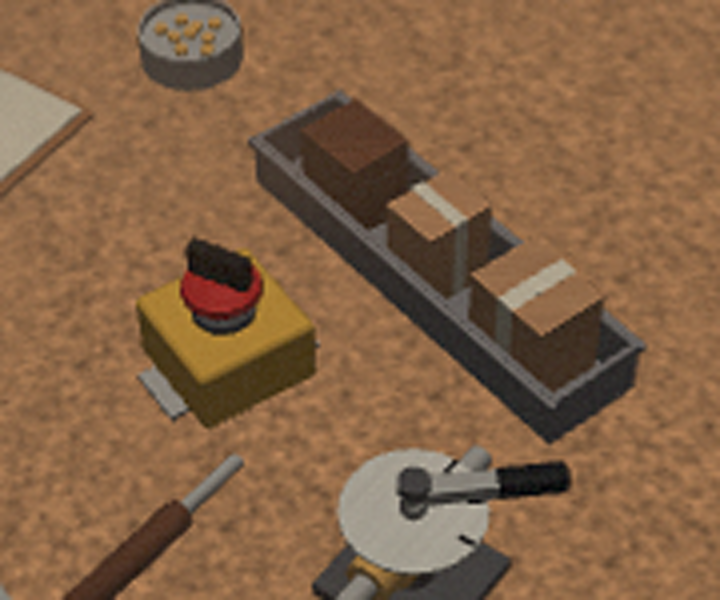

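View pics/t21.png

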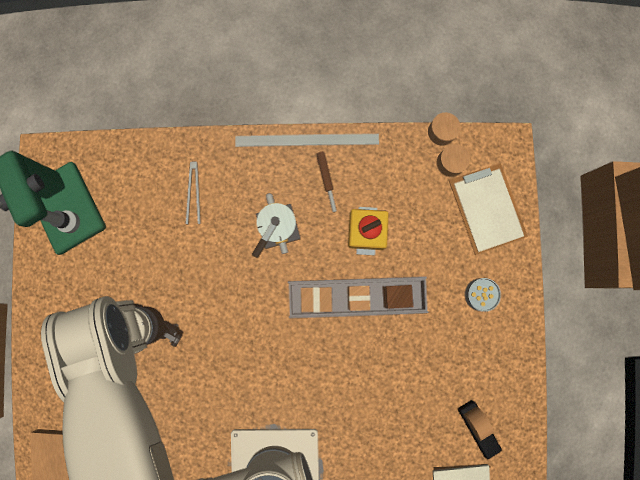

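```bash
python3 - <<'E'
from fit import *
q=px2w('t21',c2p([(140,163),(64,302)],240,180,4),.112); d=q[1]-q[0]; a=atan2(d[1],d[0]); print(a, a-1.82,np.hypot(*d[:2]))
q=px2w('t6',c2p([(140,163),(0,202)],240,180,4),.112); d=q[1]-q[0]; s=atan2(d[1],d[0]); print(s,a-s)
st(); ctrl.job_done()
E
```

```text
2.6314990701916257 0.8114990701916256 0.098860887096669
1.8255083746794634 0.8059906955121623
48.9 [0.42   0.22   0.2468] F [-1.5  0.   0.3] gap 0.0502 j6 0.85
the job is handed in; nothing more can be done
```

I finished the job and handed it in at 48.9 s; the interface gives no verdict.

- **Making safe:** I pressed the mushroom stop until it bottomed out, about 8 mm down with 11.5 N on the tool. I then swung the air lever to its shut end stop, where it pushed back with about 18 N.
- **Packing:** Only three pieces were on the cork: the carton, the slim carton and the wooden case. All three went into the bin upright, in one row. There was no tin or jar in either camera's view, including after the arm was out of the way.
- **Releasing:** I turned the wing knob clockwise to its end stop. The hand rose 8.1 mm with it, and the wing shows about 61° of turn in the picture. I then opened the air valve half way.

**Last checks**
- **Pictures:** The stop is up, and all three pieces are upright in the bin. The tongs, burnisher and eyelet tin are where they were.
- **Gripper:** It is clear of everything.
- **Lever angle:** Two measurements differ slightly. The hand's own position gives 0.77 rad and the top camera gives 0.81 rad. Both are within 0.1 rad of the 0.785 target.
- **Cameras:** They disagreed by about 3 mm on positions, which did not affect the packing.

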